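# Probe the scraper holder's slots and put the dough scrapers away

## Robot

A 6-joint arm with a two-finger parallel gripper is mounted at the origin on a cart in front of the work surface, level with it; the furniture and walls round the work are solid. World frame = base frame: x ahead of the robot, y to its left, z up, the work surface at z = 0. Lengths are in m, angles in rad, forces in N, time in s.
With the tool pointing down it reaches from about 0.375 to 0.9 m from the base axis. Payload 3.1 kg.
Tool frame: the origin (TCP) lies on the centre line of the jaws, within the pads' length; the fingertips stand 19 mm ahead of it and the grasp point (between the pads) is the TCP; z points along the fingers, y is the line along which they close (so a half turn about z gives the same grasp; the last joint's range is limited). The gripper opens to 85 mm and grips with 20 to 120 N. Pads are 22 mm wide; open, the fingers measure 114 mm over their backs; the gripper's body (76 mm by 85 mm) begins 54 mm behind the grasp point. The pads swing forward as they close: fully open they stand 13 mm farther back than shut.
Start: joints at [1.038, 0.527, 1.433, -0, 1.181, -0.178], TCP at [0.216, 0.586, 0.25] pointing down, gripper open.
Joint ranges: [-3.08, 3.08], [-0.75, 2.2], [0.22, 2.44], [-1.43, 4.57], [0, 2.65], [-2.85, 2.85]. Speed limits (rad/s): [2.79, 2.79, 3.14, 3.14, 3.14, 3.14].

## Interface

Orientations are given as a unit quaternion [x, y, z, w].
In Python, from station import manip gives the robot as it stands.
- The arm moves only by the tool servo_tool, never from a script. Its argument "rows" is a list that holds one entry, the list of rows, each a list of 7 numbers: the turn, a rotation vector about the tool's x, y, z in degrees, then the shift along the tool's x, y, z in m, then the gripper command: -1 is shut, 1 is fully open, values between are in proportion. In form: [[[wx, wy, wz, tx, ty, tz, jaw], ...]]. A call has 1 to 8 rows; each row shifts and turns the commanded pose from where the row before left it, along the tool's axes as they then stand; what a row does not reach is not made up. A row lasts 1/12 s, in which the tool goes at most 41.7 mm and 7.16 degrees, less where a joint would pass 70% of its speed; a pose out of reach is approached as far as the arm can. A call is refused whole if a number of a shift passes 0.0417 or a number of a turn 7.16, either way. A call with a gripper value outside its range is refused whole. The fingers move at their own pace and stop on an object; "squeeze" is the grip in N (left out, the last holds). Time passes only in rows, so rows that do not move let the fingers close. It gives the time, the measured TCP pose, the force, the opening and the grip force at its end, in the units of the state.
- manip.sense(): the state, without advancing time (a new reading comes with each control period).
- manip.snapshot(name): name is "scene" or "top"; returns the picture (400x640x3 uint8, blue, green, red); there is no depth.
- manip.camera_info(name): a dict with "K" (3x3 intrinsics, pixels), "camera_from_world" (4x4, takes a point from world to camera coordinates). Camera axes: x right, y down, z forward; pixel columns grow to the right and rows downward; lengths in m; the calibration is good to about 2 mm. A picture is of the moment at which its call begins. camera_info takes no time and is no camera call.
- manip.sign_off(): hands the job in; it is judged then, once.
The state is a dict: "t": time; "q": joint angles; "qd": joint speeds; "tau": joint torques, N m; "tcp_pos": TCP position; "tool_rot": TCP orientation; "force": force on the tool from outside, world axes, zero at the start; "ft_torque": the same for the moment, N m; "finger_gap": opening from 0.0 (shut) to 1.0 (fully open); "gripper_force": force on a finger pad.
Only numpy, scipy, OpenCV 4.12 (cv2) and the standard library are available. Lean on these libraries where they do the work, as an engineer would, in place of code of your own. Each camera call takes 0.05 s, during which the arm holds its last target. There are 200 camera calls.

## Task

Fold the white guard of the slotted holder up until it stands upright and leave it so. Then take the sprung depth gauge from its stand, check it in the reference groove behind it, and push it into each of the three slots in turn, left to right as you face it, each time with its base flat for two seconds to read the depth; one slot has a thick packing strip in it and is too shallow. Put the gauge back on its stand, pin down between the rails, and slide every dough scraper from the draining rack blade first, fully down, into a full-depth slot of its own, leaving the other things on the worktop alone.

Things in the scene. Friction and masses are not known exactly. Their poses are not given: they have to be found in the camera images.
- holder: grey fixed block, 180 (x) x 170 (y) x 56 high; origin at the centre of its underside, z up, x away from the robot. Three slots along x, 7 wide, 158 long, at y = +60, 0, -60: two 40 deep, one (any of them) only 20 deep. A scraper fully home has its handle's centre 107 above the underside, in the shallow slot 127; it may lean about 7 degrees.
- slot_left (a point): mouth centre of the holder's left slot (y = +60), level with the holder's top
- slot_mid (a point): mouth centre of the holder's middle slot (y = 0), level with the holder's top
- slot_right (a point): mouth centre of the holder's right slot (y = -60), level with the holder's top
- guard (a joint): angle (rad) of the white guard on the holder about its hinge: 0 lying flat over the slots, 1.57 upright; it can go on to 1.95. Stiff hinge (about 0.18 N m of friction): it stays where it is left. It starts partly raised.
- guard_hinge (a point): middle of the guard's hinge, at the far (+x) edge of the holder, 10 above its top; the hinge axis is the holder's y axis
- guard_edge (a point): middle of the guard's free edge (blue trim), 82 from the hinge axis; the guard is a panel 130 wide and 5 thick, with the trim 9 thick, and slants from the hinge toward the robot. Below the raised edge there is room for the fingers.
- gauge_grip (a point): centre of the depth gauge's grip: a black block 26 (y) x 34 (x) in section from 37 below to 25 above this point (flat top); below it a steel base plate 60 (x) x 50 (y) x 8 whose flat underside is 45 below this point. z up along the gauge. About 0.2 kg. Stands on the stand.
- gauge_foot (a point): centre of the flat underside of the gauge's base, where the pin comes out: the round-ended pin, 4.5 in diameter, sticks out 50 below it when free
- gauge_pin (a joint): how far (m) the pin is pushed in: 0 free, at most 0.042. Slot depth = 50 mm less this while the base sits flat (10 mm in a full slot, 30 mm in the shallow one). Spring force 1.5 N free, 3 N at 10 mm, 6 N at 30 mm: more than the gauge's weight, so hold it down. A red pointer on the white scale of the gauge's front face rises by the same amount.
- stand_top (a point): middle of the top of the gauge's fixed blue stand, 57 above the worktop: two rails 76 long along the stand's x, with a gap of 16 between them for the pin; the gauge's foot belongs here, pin in the gap
- scraper_a_handle (a point): centre of the green handle of scraper A, a dough scraper 106 tall: steel blade 150 wide, 2 thick; handle 150 long, 16 thick, 30 tall. z up from blade to handle, x along both, y across. Blade flush with the handle's +y face: its plane is 7 toward +y, its lower edge 91 below this point. Stands blade down in the rack, leaning up to 4 degrees. 0.12 kg. May be absent.
- scraper_b_handle (a point): centre of the green handle of scraper B, a dough scraper 106 tall: steel blade 150 wide, 2 thick; handle 150 long, 16 thick, 30 tall. z up from blade to handle, x along both, y across. Blade flush with the handle's +y face: its plane is 7 toward +y, its lower edge 91 below this point. Stands blade down in the rack, leaning up to 4 degrees. 0.12 kg. May be absent.
- scraper_a_edge (a point): middle of the lower edge of scraper A's blade; same axes as its handle point
- scraper_b_edge (a point): middle of the lower edge of scraper B's blade; same axes as its handle point
- rack: fixed metal draining rack, 170 x 105 x 53 high, origin at the centre of its underside; two slots along its x, 4.5 wide and 45 deep, at y = +30 and -30 in its frame
- ref_groove (a point): middle of the mouth of the reference groove, in a steel block 76 x 72 on the same fixed base as the stand, 95 from it along the stand's x, its top 57 above the worktop; the groove runs along the stand's x, 8 wide, 30 deep (the pin reads 20 mm in there)
- timer: white kitchen timer, 66 square, 20 high, bystander
- mug: small mug, 62 x 88 x 50, bystander
- tomato_a: tomato, bystander
- gauge: the depth gauge; origin at the centre of its base's underside, as gauge_foot

How it is judged:
On the way, in this order (a step that is already met when the one before it is completed fails the run):
1. the guard stands upright (value of joint guard between 1.43 and 1.71 rad), for 0.2 s.
2. the gauge sits flat on the reference block, its pin in the groove (z of gauge_foot in the frame of ref_groove between -0.004 and 0.0025 m and y of gauge_foot in the frame of ref_groove between -0.006 and 0.006 m and x of gauge_foot in the frame of ref_groove between -0.035 and 0.035 m and angle between gauge_foot's own z axis and vertical below 0.06 rad and value of joint gauge_pin above 0.012 m), for 1.5 s.
3. the gauge sits flat on the holder, its pin in the left slot (z of gauge_foot in the frame of holder between 0.052 and 0.0585 m and y of gauge_foot in the frame of holder between 0.054 and 0.066 m and x of gauge_foot in the frame of holder between -0.075 and 0.075 m and angle between gauge_foot's own z axis and vertical below 0.06 rad and value of joint gauge_pin above 0.004 m), for 1.5 s.
4. then in the middle slot (z of gauge_foot in the frame of holder between 0.052 and 0.0585 m and y of gauge_foot in the frame of holder between -0.006 and 0.006 m and x of gauge_foot in the frame of holder between -0.075 and 0.075 m and angle between gauge_foot's own z axis and vertical below 0.06 rad and value of joint gauge_pin above 0.004 m), for 1.5 s.
5. then in the right slot (z of gauge_foot in the frame of holder between 0.052 and 0.0585 m and y of gauge_foot in the frame of holder between -0.066 and -0.054 m and x of gauge_foot in the frame of holder between -0.075 and 0.075 m and angle between gauge_foot's own z axis and vertical below 0.06 rad and value of joint gauge_pin above 0.004 m), for 1.5 s.
At the end, for the whole second after the job is handed in: the guard within 8 degrees of upright; every scraper present upright, blade down, fully home in a full-depth slot of its own (handle centre under 113 mm above the holder's underside, within 20 mm of mid-slot lengthwise); the gauge upright on its stand within 20 mm of its place (all of step 1 and z of each of scraper_a_handle, scraper_b_handle in the frame of holder below 0.113 m and x of scraper_a_handle in the frame of holder between -0.02 and 0.02 m and y of scraper_a_handle in the frame of holder between -0.08 and 0.08 m and angle between each of scraper_a_handle, scraper_b_handle's own z axis and vertical below 0.25 rad and x of scraper_b_handle in the frame of holder between -0.02 and 0.02 m and y of scraper_b_handle in the frame of holder between -0.08 and 0.08 m and distance between scraper_a_handle and scraper_b_handle above 0.03 m and distance between gauge_foot and stand_top below 0.02 m and angle between gauge_foot's own z axis and vertical below 0.1 rad and linear speed of gauge below 0.02 m/s); the robot touches nothing.
It fails at once if a bystander (timer, mug, tomato) is moved more than 50 mm (distance of any of timer, mug, tomato_a from where it was at the start of the episode above 0.05 m).
Of scraper_a, scraper_b only 1 to 2 are there at a start; the rules pass over those that are not, and their reading is None.
At some moment in a run one of scraper_a, scraper_b, gauge may be knocked a few centimetres aside while the robot is not near it.
It also fails if it takes over 208 s, if anything falls off the work surface, if the arm or the gripper's body presses on something with over 40 N, if the wrist force passes 120 N, or if a joint passes its speed limit or range.

## Working session

There is one attempt and no reset: what is moved stays moved. The work goes in short steps, Python scripts to look and compute and a tool call to move; the robot and the scene stay as the last step left them, time stands still between calls to the robot, and variables do not carry over. Pictures are saved under pics/ and viewed, at most 14 in all, crops included, and the job is handed in when it is done.

Besides the shell and the picture viewer there is one more tool, called after "Emit:" by a JSON object that holds its "name" and its "arguments". servo_tool: Moves the arm, as the interface text tells. Its arguments: {"type":"object","properties":{"rows":{"type":"array","items":{"type":"array","items":{"type":"array","items":{"type":"number"}}}},"squeeze":{"type":"number"}},"required":["rows"]}

```bash
ls; mkdir -p pics
python3 - <<'E'
from station import manip
import cv2,numpy as np
for n in("scene","top"):
    cv2.imwrite(f"pics/{n}0.png",manip.snapshot(n))
    c=manip.camera_info(n);M=np.array(c["camera_from_world"]);print(n,np.round(c["K"],1).tolist(),np.round(M,3).tolist(),(-M[:3,:3].T@M[:3,3]).round(3))
s=manip.sense();print({k:np.round(v,3).tolist() for k,v in s.items()})
E
```

```text
pics
scene [[430.3, 0.0, 318.3], [0.0, 430.3, 193.0], [0.0, 0.0, 1.0]] [[0.863, -0.505, 0.019, -0.373], [-0.347, -0.619, -0.705, 0.292], [0.368, 0.602, -0.709, 0.823], [0.0, 0.0, 0.0, 1.0]] [ 0.121 -0.503  0.796]
top [[388.2, 0.0, 316.4], [0.0, 388.2, 199.1], [0.0, 0.0, 1.0]] [[0.004, -1.0, -0.015, 0.119], [-0.999, -0.004, -0.049, 0.512], [0.049, 0.015, -0.999, 0.988], [0.0, 0.0, 0.0, 1.0]] [0.463 0.106 1.014]
{'t': 0.1, 'q': [1.039, 0.528, 1.434, 0.0, 1.181, -0.178], 'qd': [-0.001, -0.002, -0.002, 0.001, -0.001, -0.0], 'tau': [-0.001, -44.331, -17.859, -0.0, 0.004, 0.0], 'tcp_pos': [0.216, 0.586, 0.249], 'tool_rot': [0.176, 0.984, -0.001, -0.0], 'force': [-0.256, -0.787, -0.027], 'ft_torque': [-0.024, -0.011, -0.062], 'gripper_force': 0.0, 'finger_gap': 0.997}
```

View pics/scene0.png

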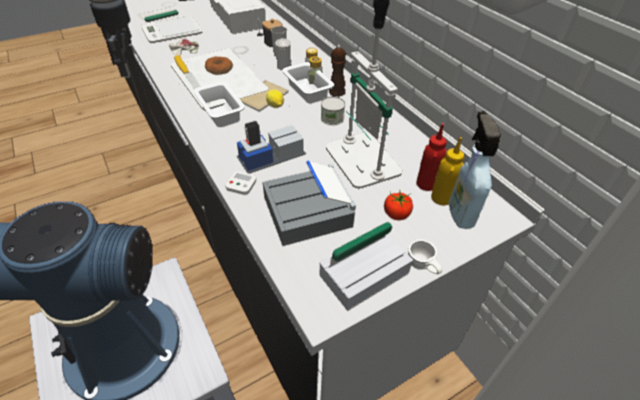

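View pics/top0.png

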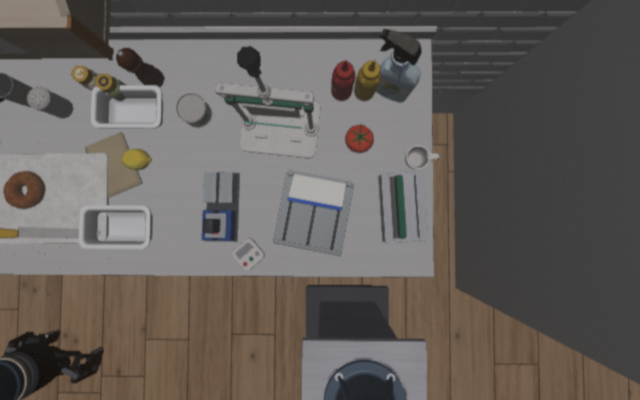

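The scene view shows the holder (308,205) with its white guard, gauge on stand (255,150), groove block (285,143) and rack (365,265) with a green handle (362,240). In the top view they are at (315,213), (217,225), (217,187) and (403,207). I'll magnify them next.

Run:
```python
import cv2,numpy as np
a=cv2.imread("pics/scene0.png")[110:310,220:450];b=cv2.imread("pics/top0.png")[160:280,190:440]
A=cv2.resize(a,None,fx=3,fy=3,interpolation=cv2.INTER_CUBIC);B=cv2.resize(b,None,fx=3.2,fy=3.2,interpolation=cv2.INTER_CUBIC)
B=np.clip(B.astype(float)*1.5,0,255).astype(np.uint8)
cv2.imwrite("pics/a.png",A);cv2.imwrite("pics/b.png",B)
```

```text
(no output)
```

View pics/a.png

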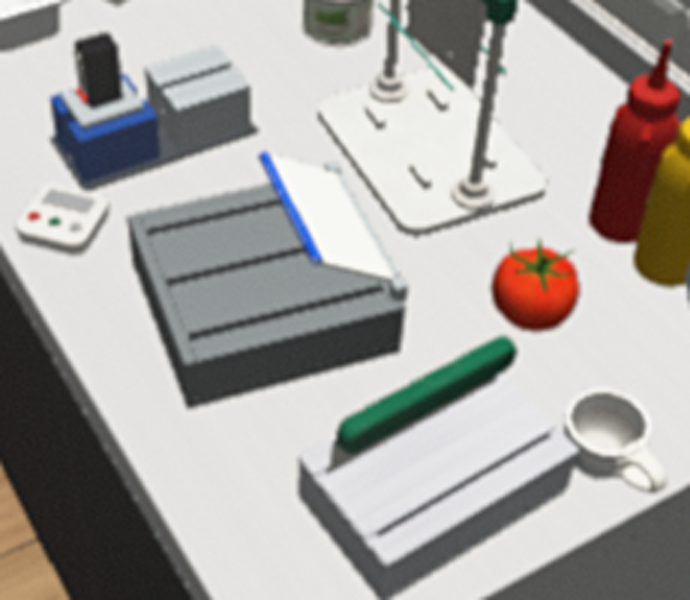

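View pics/b.png

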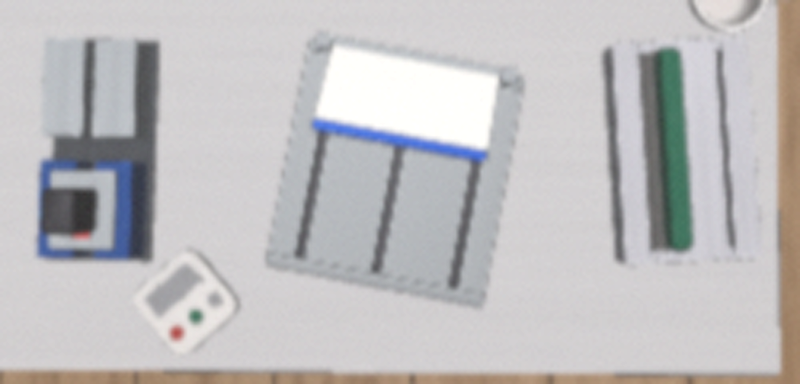

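```bash
cat > h.py <<'E'
from station import manip
import cv2,numpy as np
from scipy.optimize import least_squares
from scipy.spatial.transform import Rotation as R
C={n:(np.array(manip.camera_info(n)["K"]),np.array(manip.camera_info(n)["camera_from_world"])) for n in("scene","top")}
def proj(n,p):
    K,M=C[n];c=K@(M[:3,:3]@np.asarray(p,float)+M[:3,3]);return c[:2]/c[2]
def ray(n,uv):
    K,M=C[n];d=M[:3,:3].T@np.linalg.inv(K)@np.array([uv[0],uv[1],1.]);return -M[:3,:3].T@M[:3,3],d/np.linalg.norm(d)
def plane(n,uv,z):
    o,d=ray(n,uv);return o+d*(z-o[2])/d[2]
def tri(uvs,uvt):
    (o1,d1),(o2,d2)=ray("scene",uvs),ray("top",uvt)
    s=np.linalg.lstsq(np.c_[d1,-d2],o2-o1,rcond=None)[0];a,b=o1+d1*s[0],o2+d2*s[1]
    return (a+b)/2,np.linalg.norm(a-b)
def comps(mask,n,roi,amin=15):
    m=np.zeros_like(mask);x0,y0,x1,y1=roi;m[y0:y1,x0:x1]=mask[y0:y1,x0:x1]
    k,l,st,ce=cv2.connectedComponentsWithStats(m.astype(np.uint8),connectivity=8)
    return [(st[i][4],ce[i],cv2.minAreaRect(np.argwhere(l==i)[:,::-1].astype(np.float32)),l==i) for i in range(1,k) if st[i][4]>=amin]
def hsv(im):return cv2.cvtColor(im,cv2.COLOR_BGR2HSV)
E
python3 - <<'E'
from h import *
S=cv2.imread("pics/scene0.png");T=cv2.imread("pics/top0.png")
def show(t,cs):
    for a,c,r,_ in cs: print(t,a,np.round(c,1),np.round(cv2.boxPoints(r),1).tolist())
for n,I,roi in(("scene",S,(220,110,450,310)),("top",T,(190,160,440,280))):
    H=hsv(I).astype(int);h,s,v=H[...,0],H[...,1],H[...,2]
    show(n+" blue",comps((h>105)&(h<125)&(s>140),n,roi))
    show(n+" green",comps((h>65)&(h<95)&(s>120),n,roi))
    show(n+" black",comps((v<50),n,(190,110,300,280),30))
    show(n+" red",comps(((h<8)|(h>172))&(s>120),n,(190,110,260,245),3))
    show(n+" white",comps((v>(225 if n=='scene' else 200))&(s<30),n,(270,110,360,240),60))
g=cv2.cvtColor(T,cv2.COLOR_BGR2GRAY)
for y in (215,225,235): print(y,g[y,272:350].tolist())
print(g[207,372:432].tolist()); print(g[190,198:240].tolist())
E
```

```text
scene blue 17 [239.6 145.1] [[237.0, 143.0], [239.39999389648438, 141.8000030517578], [242.0, 147.0], [239.60000610351562, 148.1999969482422]]
scene blue 123 [256.2 151.4] [[241.6999969482422, 150.3000030517578], [270.29998779296875, 144.5], [271.79998779296875, 151.8000030517578], [243.10000610351562, 157.60000610351562]]
scene blue 101 [316.4 178.8] [[305.79998779296875, 161.60000610351562], [308.6000061035156, 160.1999969482422], [326.0, 195.0], [323.20001220703125, 196.39999389648438]]
scene green 51 [386.3 112.6] [[382.0, 110.0], [390.0, 110.0], [390.0, 116.0], [382.0, 116.0]]
scene green 530 [363.  239.6] [[330.79998779296875, 252.0], [388.1000061035156, 221.39999389648438], [392.6000061035156, 229.8000030517578], [335.29998779296875, 260.3999938964844]]
scene black 191 [253.2 133.7] [[245.60000610351562, 124.19999694824219], [256.29998779296875, 121.80000305175781], [260.79998779296875, 142.0], [250.10000610351562, 144.39999389648438]]
scene black 3439 [220.3 228.6] [[162.8000030517578, 166.89999389648438], [190.60000610351562, 150.6999969482422], [265.29998779296875, 278.7999
[... 1815 characters left out ...]
21, 120, 108, 77, 68, 88, 117, 124, 123, 122, 121, 123, 123, 123, 122, 122, 121, 122, 121, 120, 121, 121, 122, 121, 121, 121, 117, 101, 76, 65, 85, 117, 123, 120, 121, 121, 119, 120, 114, 117, 133, 141, 140, 141, 139]
[140, 140, 140, 140, 139, 140, 139, 126, 93, 71, 83, 114, 132, 135, 137, 138, 138, 136, 126, 97, 75, 71, 74, 68, 53, 46, 56, 64, 69, 67, 67, 73, 94, 129, 139, 138, 137, 137, 137, 139, 139, 139, 135, 123, 84, 87, 126, 135, 135, 136, 136, 136, 137, 138, 138, 139, 137, 137, 138, 137]
[139, 140, 141, 140, 139, 134, 130, 128, 127, 127, 126, 126, 125, 127, 131, 128, 127, 112, 73, 59, 75, 106, 124, 127, 129, 127, 126, 125, 126, 127, 129, 128, 127, 114, 75, 57, 56, 54, 60, 65, 80, 109]
```

```bash
cat >> h.py <<'E'
def slotline(g,rows,c0,slope,w=6,z=.056,bg=None):
    P=[]
    for y in rows:
        c=c0+slope*(y-rows[0]);x=np.arange(int(c-w),int(c+w+1));v=g[y,x].astype(float)
        d=np.clip(np.percentile(v,80)-v-8,0,None)
        if d.sum()>0:P.append(plane("top",((d*x).sum()/d.sum(),y),z)[:2])
    P=np.array(P);vx,vy,x0,y0=cv2.fitLine(P.astype(np.float32),cv2.DIST_HUBER,0,1e-5,1e-5).ravel()
    s=np.sign(vx);return np.array([x0,y0]),np.array([vx,vy])*s,P
E
python3 - <<'E'
from h import *
S=cv2.imread("pics/scene0.png");T=cv2.imread("pics/top0.png")
g=cv2.cvtColor(T,cv2.COLOR_BGR2GRAY)
L=[]
for c0 in(288.3,312.7,337):
    p,d,P=slotline(g,range(215,239),c0,-.24);L.append((p,d));print("slot",p.round(4),d.round(3),"yaw",np.degrees(np.arctan2(d[1],d[0])).round(2))
d=np.mean([l[1] for l in L],0);d/=np.linalg.norm(d);n=np.array([-d[1],d[0]])
print("offs",[round(float(n@l[0]),4) for l in L],"yaw",np.degrees(np.arctan2(d[1],d[0])))
# along-slot intensity profile
m=L[1][0]
for nm,z in(("top",.056),):
  for l in L:
    v=[]
    for s in np.arange(-.1,.0,.002):
        q=l[0]+d*(s-(d@(l[0]-m)))
        u=proj(nm,[*q,z]);v.append(int(cv2.getRectSubPix(g,(1,1),tuple(map(float,u)))[0,0]))
    print(v)
# holder top near edge, mid between slots
for off in(.03,-.03):
    v=[]
    for s in np.arange(-.12,-.05,.002):
        q=m+d*s+n*off;u=proj("top",[*q,.056]);v.append(int(cv2.getRectSubPix(g,(1,1),tuple(map(float,u)))[0,0]))
    print("edge",v)
# rack slots
for c0,rows in((382,range(185,228)),(416,range(185,228))):
    p,dd,P=slotline(g,rows,c0-2,.1,5,.053);print("rackslot",p,np.degrees(np.arctan2(dd[1],dd[0])).round(2))
# groove
p,dd,P=slotline(g,range(176,200),217.5,0,5,.057);print("groove",p,np.degrees(np.arctan2(dd[1],dd[0])),P[0],P[-1])
# trim ends
print("trim L",tri((306.9,160.8),(288.8,198.7)),"R",tri((324.8,195.9),(340,208.4)),"mid",tri((316.4,178.8),(315,203.6)))
# green top-view
H=hsv(T).astype(int)
for a,c,r,_ in comps((H[...,0]>60)&(H[...,0]<100)&(H[...,1]>80),"top",(380,160,430,260)):print(a,c,np.round(cv2.boxPoints(r),1).tolist())
A=cv2.resize(T[165:245,195:245],None,fx=10,fy=7,interpolation=cv2.INTER_CUBIC)
B=cv2.resize(S[115:175,232:312],None,fx=8,fy=8,interpolation=cv2.INTER_CUBIC)
cv2.imwrite("pics/c.png",np.hstack([cv2.resize(A,(300,480)),cv2.resize(B,(500,480))]))
E
```

```text
slot [0.4351 0.1975] [ 0.983 -0.184] yaw -10.62
slot [0.4499 0.1337] [ 0.983 -0.183] yaw -10.55
slot [0.4423 0.0738] [ 0.983 -0.184] yaw -10.57
offs [0.274, 0.214, 0.1538] yaw -10.582681
[138, 139, 138, 139, 139, 139, 139, 139, 139, 140, 141, 140, 139, 139, 139, 139, 135, 126, 118, 115, 116, 117, 112, 93, 75, 66, 65, 66, 66, 65, 63, 65, 66, 67, 69, 69, 67, 66, 67, 68, 69, 69, 68, 67, 68, 69, 69, 71, 70, 67]
[138, 138, 139, 139, 139, 139, 139, 138, 138, 139, 139, 139, 138, 139, 138, 138, 135, 127, 115, 112, 115, 116, 109, 92, 71, 64, 66, 68, 69, 70, 67, 68, 69, 69, 69, 70, 68, 67, 69, 69, 70, 70, 70, 68, 68, 69, 70, 70, 71, 69]
[138, 139, 139, 139, 138, 139, 139, 139, 139, 139, 139, 138, 138, 138, 138, 137, 133, 124, 115, 110, 113, 114, 104, 87, 71, 63, 64, 65, 65, 64, 64, 65, 66, 66, 66, 66, 65, 65, 66, 66, 66, 68, 67, 64, 66, 67, 67, 68, 69, 68]
edge [139, 139, 139, 138, 139, 138, 139, 139, 139, 139, 138, 138, 138, 138, 137, 139, 138, 138, 138, 137, 139, 140, 140, 139, 139, 139, 136, 126, 116, 112, 116, 118, 114, 112, 114]
edge [140, 139, 139, 139, 139, 138, 138, 139, 138, 138, 138, 138, 138, 138, 138, 138, 138, 139, 139, 139, 139, 138, 138, 139, 138, 137, 134, 126, 118, 114, 115, 115, 113, 115, 118]
rackslot [ 0.49826282 -0.03910181] 3.43
rackslot [ 0.49367145 -0.12547348] 3.26
groove [0.54068303 0.36692643] -0.78433126 [0.56607839 0.36657437] [0.5088691  0.36744753]
trim L (array([0.50685618, 0.184313  , 0.11377123]), np.float64(0.001346313146883923)) R (array([0.48531882, 0.06499194, 0.1096227 ]), np.float64(0.00040992204745148004)) mid (array([0.4967173 , 0.12298336, 0.10918709]), np.float64(0.0005897970847404219))
343 [400.40524781 205.94169096] [[395.3999938964844, 176.10000610351562], [401.20001220703125, 175.6999969482422], [405.29998779296875, 235.89999389648438], [399.3999938964844, 236.3000030517578]]
```

View pics/c.png

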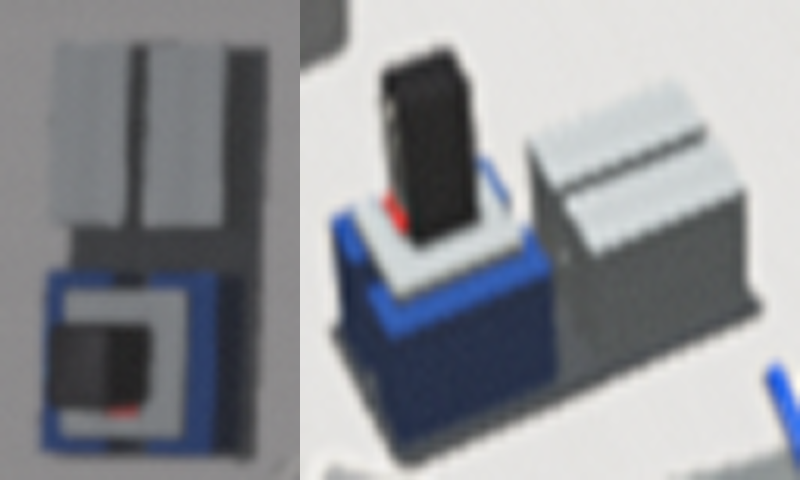

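Run:
```python
from h import *
f=lambda t,q,z:print(t,[plane("top",u,z)[:2].round(4).tolist() for u in q])
f("block",[(203.3,172),(232.5,172),(232.5,202.7),(203.3,202.7)],.057)
f("stand",[(202,210),(230.8,210),(230.8,240.8),(202,240.8)],.057)
f("base",[(205.3,213.3),(226.3,213.3),(226.3,238),(205.3,238)],.065)
f("griptop",[(203.3,219),(212.5,219),(212.5,233.3),(203.3,233.3)],.127)
# block corner from scene crop: x/6.25+232, (y*60/480... ) y/8+115
s=lambda x,y:((x-300)/6.25+232,y/8+115)
print("blk near-right",tri(s(600,253),(232.5,202.7)),"far-right",tri(s(745,188),(232.5,172)),"near-left",tri(s(530,142),(203.3,202.7)))
print("grip top corners nearright",tri(s(412,75),(212.5,233.3)), "blue stand nr",tri(s(393,338),(230.8,240.8)), tri(s(553,262),(230.8,210)))
f("scr ends",[(398.3,175.9),(402.4,236.1)],.114)
f("scr ctr",[(400.4,205.94)],.114);f("scr ctr",[(400.4,205.94)],.104)
# scene: handle ends
print("scr far end",tri((390.3,225.6),(398.3,175.9)),"near",tri((333,256.2),(402.4,236.1)),"mid",tri((363,239.6),(400.4,205.94)))
T=cv2.imread("pics/top0.png")
for y in(190,206,222):print(y,T[y,386:410].tolist())
```

```text
block [[0.576, 0.4023], [0.5762, 0.3294], [0.4998, 0.3283], [0.4996, 0.4008]]
stand [[0.4815, 0.4037], [0.4818, 0.3322], [0.4059, 0.3311], [0.4056, 0.4023]]
base [[0.4733, 0.393], [0.4735, 0.3413], [0.4132, 0.3403], [0.4129, 0.3918]]
griptop [[0.4595, 0.3786], [0.4596, 0.3574], [0.4269, 0.3568], [0.4268, 0.378]]
blk near-right (array([0.50113296, 0.32713998, 0.05864654]), np.float64(0.0030781402196606257)) far-right (array([0.57609088, 0.3297498 , 0.0560624 ]), np.float64(0.00041681234216332867)) near-left (array([0.50163037, 0.39969741, 0.05694075]), np.float64(0.004705125463232112))
grip top corners nearright (array([0.43032152, 0.35103117, 0.14210585]), np.float64(0.006266273315983551)) blue stand nr (array([0.40661787, 0.33056183, 0.05764267]), np.float64(0.0014225168937096091)) (array([0.4820749 , 0.33153793, 0.05907646]), np.float64(0.0007804287809179826))
scr ends [[0.5613, -0.0699], [0.4222, -0.0785]]
scr ctr [[0.4916, -0.0744]]
scr ctr [[0.492, -0.0764]]
scr far end (array([ 0.56348306, -0.07272817,  0.10304561]), np.float64(0.002229563616228337)) near (array([ 0.41977648, -
[... 564 characters left out ...]
3, 139, 139], [140, 135, 136], [129, 125, 126], [95, 92, 93], [74, 74, 75], [69, 70, 71], [71, 72, 74], [67, 68, 68], [51, 52, 48], [47, 53, 41], [56, 66, 43], [64, 77, 45], [67, 81, 47], [65, 79, 46], [66, 80, 48], [70, 82, 55], [96, 101, 87], [133, 130, 128], [142, 138, 138], [142, 138, 138], [142, 137, 138], [141, 137, 138]]
222 [[137, 132, 134], [139, 135, 136], [139, 135, 135], [141, 136, 138], [138, 133, 134], [126, 123, 123], [92, 91, 92], [72, 72, 73], [70, 71, 71], [72, 72, 73], [67, 69, 68], [53, 55, 49], [46, 50, 38], [55, 64, 41], [61, 74, 43], [64, 77, 44], [64, 78, 46], [64, 78, 45], [67, 79, 51], [92, 97, 82], [131, 128, 127], [141, 138, 139], [142, 138, 139], [140, 136, 137]]
```

The holder slots come out 60.0 mm apart with a yaw of −10.6°. The guard is at about 0.57 rad, the stand at (0.444, 0.367) and the groove at (0.538, 0.367). There is one scraper, with its handle at (0.492, −0.075). I'm moving to the guard now.

Emit:
{"name": "servo_tool", "arguments": {"rows": [[[0, 0, 0, -0.03, -0.029, 0, -1], [0, 0, 0, -0.03, -0.029, 0, -1], [0, 0, 0, -0.03, -0.029, 0, -1], [0, 0, 0, -0.03, -0.029, 0, -1], [0, 0, 0, -0.03, -0.029, 0, -1], [0, 0, 0, -0.03, -0.029, 0, -1], [0, 0, 0, -0.03, -0.029, 0, -1], [0, 0, 0, -0.03, -0.029, 0, -1]]], "squeeze": 60}}

```text
t: 0.77
tcp_pos: [0.3612, 0.284, 0.2502]
tool_rot: [0.176, 0.984, -0.0, -0.0]
force: [0.1, -0.0, -0.1]
finger_gap: 0.001
gripper_force: 0.0
```

Emit:
{"name": "servo_tool", "arguments": {"rows": [[[0, 0, 0, -0.03, -0.029, 0, -1], [0, 0, 0, -0.03, -0.029, 0, -1], [0, 0, 0, -0.03, -0.029, 0, -1], [0, 0, 0, -0.03, -0.029, 0, -1], [0, 0, -4.85, 0, 0, 0, -1], [0, 0, -4.85, 0, 0, 0, -1], [0, -6.25, 0, 0, 0, 0, -1], [0, -6.25, 0, 0, 0, 0, -1]]]}}

```text
t: 1.43
tcp_pos: [0.4353, 0.1348, 0.2506]
tool_rot: [0.093, 0.989, -0.01, 0.111]
force: [-0.5, -0.9, -0.2]
finger_gap: -0.002
gripper_force: 0.0
```

Emit:
{"name": "servo_tool", "arguments": {"rows": [[[0, -6.25, 0, 0, 0, 0, -1], [0, -6.25, 0, 0, 0, 0, -1], [0, 0, 0, 0, 0, 0, -1], [0, 0, 0, 0, 0, 0, -1]]]}}

```text
t: 1.77
tcp_pos: [0.4318, 0.1359, 0.2497]
tool_rot: [0.089, 0.973, -0.02, 0.213]
force: [0.3, 0.4, -0.1]
finger_gap: -0.003
gripper_force: 0.0
```

```bash
cat >> h.py <<'E'
def to(p,yaw=None,tilt=0,ref=None):
    """shift in present tool axes (mm) to world point p, and rotvec (deg) to x axis at yaw deg (tool tilted forward by tilt)"""
    s=manip.sense();Q=R.from_quat(s["tool_rot"])
    print("t",round(s["t"],2),"tcp",np.round(s["tcp_pos"],4),"F",np.round(s["force"],2),"gap",round(s["finger_gap"],3),"gf",round(s["gripper_force"],1),"q",np.round(s["q"],2))
    print("xaxis yaw",np.degrees(np.arctan2(*Q.as_matrix()[1::-1,0])).round(2),"z",Q.as_matrix()[:,2].round(3))
    print("shift mm",(Q.inv().apply(np.asarray(p)-s["tcp_pos"])*1000).round(1))
    if yaw is not None:
        W=R.from_euler("z",yaw,degrees=True)*R.from_euler("x",180,degrees=True)*R.from_euler("y",-tilt,degrees=True)
        print("turn deg",(Q.inv()*W).as_rotvec(degrees=True).round(2))
Cen=np.array([.4745,.1291]);d=np.array([.983,-.1837]);n=np.array([.1837,.983])
def hold(s,o,z):return [*(Cen+d*s+n*o),z]
E
python3 -c "
from h import *
to(hold(.09-.1278,0,.180),169.42,25)"
```

```text
t 1.77 tcp [0.4318 0.1359 0.2497] F [ 0.29  0.35 -0.09] gap -0.003 gf 0.0 q [ 0.14  0.21  2.1  -0.32  0.44 -0.98]
xaxis yaw 169.54 z [ 0.412 -0.077 -0.908]
shift mm [24.3  1.3 65.6]
turn deg [-0.03 -0.24  0.11]
```

Emit:
{"name": "servo_tool", "arguments": {"rows": [[[0, 0, 0, 0.012, 0.0007, 0.033, -1], [0, 0, 0, 0.012, 0.0006, 0.033, -1], [0, 0, 0, 0, 0, 0.03, -1], [0, 0, 0, 0, 0, 0.03, -1], [0, 0, 0, 0, 0, 0.03, -1], [0, 0, 0, 0, 0, 0, -1], [0, 0, 0, 0, 0, 0, -1]]]}}

```text
t: 2.35
tcp_pos: [0.4655, 0.127, 0.1409]
tool_rot: [0.092, 0.971, -0.027, 0.22]
force: [0.2, -0.3, -0.1]
finger_gap: -0.004
gripper_force: 0.0
```

```bash
python3 -c "
from h import *
for a in (.6,.8,1.0,1.2,1.4):
  e=np.array([-.082*np.cos(a),.066+.082*np.sin(a)])-.0155*np.array([.906,.423]); print(a);to(hold(.09+e[0],0,e[1]))
to(hold(.09-.024,0,.138))
cv2.imwrite('pics/d.png',cv2.resize(manip.snapshot('scene')[110:250,230:380],None,fx=4,fy=4))"
```

```text
0.6
t 2.35 tcp [0.4655 0.127  0.1409] F [ 0.22 -0.29 -0.12] gap -0.004 gf 0.0 q [ 0.12  0.5   2.15 -1.15  0.16 -0.15]
xaxis yaw 169.31 z [ 0.422 -0.094 -0.902]
shift mm [ 0.1  4.3 38.9]
0.8
t 2.35 tcp [0.4655 0.127  0.1409] F [ 0.22 -0.29 -0.12] gap -0.004 gf 0.0 q [ 0.12  0.5   2.15 -1.15  0.16 -0.15]
xaxis yaw 169.31 z [ 0.422 -0.094 -0.902]
shift mm [-14.9   4.2  32.2]
1.0
t 2.35 tcp [0.4655 0.127  0.1409] F [ 0.22 -0.29 -0.12] gap -0.004 gf 0.0 q [ 0.12  0.5   2.15 -1.15  0.16 -0.15]
xaxis yaw 169.31 z [ 0.422 -0.094 -0.902]
shift mm [-30.8   4.2  28.5]
1.2
t 2.35 tcp [0.4655 0.127  0.1409] F [ 0.22 -0.29 -0.12] gap -0.004 gf 0.0 q [ 0.12  0.5   2.15 -1.15  0.16 -0.15]
xaxis yaw 169.31 z [ 0.422 -0.094 -0.902]
shift mm [-47.2   4.2  28.1]
1.4
t 2.35 tcp [0.4655 0.127  0.1409] F [ 0.22 -0.29 -0.12] gap -0.004 gf 0.0 q [ 0.12  0.5   2.15 -1.15  0.16 -0.15]
xaxis yaw 169.31 z [ 0.422 -0.094 -0.902]
shift mm [-63.3   4.3  31. ]
t 2.35 tcp [0.4655 0.127  0.1409] F [ 0.22 -0.29 -0.12] gap -0.004 gf 0.0 q [ 0.12  0.5   2.15 -1.15  0.16 -0.15]
xaxis yaw 169.31 z [ 0.422 -0.094 -0.902]
shift mm [-65.9   4.3  34.7]
```

View pics/d.png

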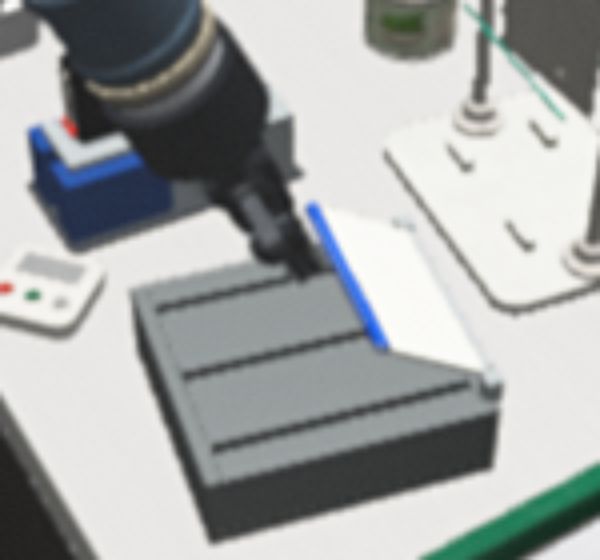

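The picture shows the closed fingers near (300,265) in front of the blue edge. The arm has stalled close to its wrist singularity, so I'll straighten the tool and do this with it vertical.

Emit:
{"name": "servo_tool", "arguments": {"rows": [[[0, 6.25, 0, 0, 0, 0, -1], [0, 6.25, 0, 0, 0, 0, -1], [0, 6.25, 0, 0, 0, 0, -1], [0, 6.25, 0, 0, 0, 0, -1], [0, 0, 0, 0, 0, 0, -1], [0, 0, 0, 0, 0, 0, -1]]]}}

```text
t: 2.9
tcp_pos: [0.4689, 0.1114, 0.1437]
tool_rot: [0.104, 0.982, -0.047, 0.152]
force: [-0.0, 0.8, 0.5]
finger_gap: -0.002
gripper_force: 0.0
```

```bash
python3 -c "
from h import *
to(hold(.09-.094,0,.1),169.42,0)"
```

```text
t 2.9 tcp [0.4689 0.1114 0.1437] F [-0.03  0.83  0.46] gap -0.002 gf 0.0 q [ 0.09  0.48  2.06 -0.45  0.35 -0.87]
xaxis yaw 168.48 z [ 0.288 -0.123 -0.95 ]
shift mm [15.4 21.  39.7]
turn deg [-3.74 17.88 -1.49]
```

Emit:
{"name": "servo_tool", "arguments": {"rows": [[[-1, 4.5, -0.4, 0, 0, 0, -1], [-1, 4.5, -0.4, 0, 0, 0, -1], [-1, 4.5, -0.4, 0, 0, 0, -1], [-0.7, 4.3, -0.3, 0, 0, 0, -1], [0, 0, 0, 0, 0, 0, -1], [0, 0, 0, 0, 0, 0, -1]]]}}

```text
t: 3.4
tcp_pos: [0.4676, 0.1101, 0.1422]
tool_rot: [0.093, 0.996, -0.005, 0.006]
force: [-0.3, -0.2, 0.0]
finger_gap: -0.001
gripper_force: 0.0
```

```bash
python3 -c "
from h import *
to(hold(.09-.094,0,.1),169.42,0)"
```

```text
t 3.4 tcp [0.4676 0.1101 0.1422] F [-0.31 -0.2   0.02] gap -0.001 gf 0.0 q [ 0.    0.51  1.9  -0.02  0.72 -1.37]
xaxis yaw 169.32 z [ 0.011 -0.012 -1.   ]
shift mm [ 1.2 20.4 42. ]
turn deg [-0.54  0.74 -0.11]
```

Emit:
{"name": "servo_tool", "arguments": {"rows": [[[-0.5, 0.7, 0, 0.001, 0.0204, 0, -1], [0, 0, 0, 0, 0, 0.021, -1], [0, 0, 0, 0, 0, 0.021, -1], [0, 0, 0, 0, 0, 0, -1], [0, 0, 0, 0, 0, 0, -1]]]}}

```text
t: 3.82
tcp_pos: [0.4678, 0.1311, 0.0993]
tool_rot: [0.092, 0.996, -0.0, -0.003]
force: [0.4, 0.0, 0.5]
finger_gap: -0.001
gripper_force: 0.0
```

```bash
python3 -c "
from h import *
to(hold(.09-.094,0,.1),169.42,0)
for a in (.6,.8,1.0,1.2,1.4,1.57):
  e=np.array([-.082*np.cos(a),.066+.082*np.sin(a)])-np.array([.0155,.008]); print(a,((e-[-.094,.1])*1000).round(1))
"
```

```text
t 3.82 tcp [0.4678 0.1311 0.0993] F [0.41 0.01 0.51] gap -0.001 gf 0.0 q [ 0.04  0.6   1.9   0.    0.64 -1.34]
xaxis yaw 169.43 z [-0.005 -0.    -1.   ]
shift mm [-3.  -0.7 -0.7]
turn deg [-0.05 -0.28  0.01]
0.6 [10.8  4.3]
0.8 [21.4 16.8]
1.0 [34.2 27. ]
1.2 [48.8 34.4]
1.4 [64.6 38.8]
1.57 [78.4 40. ]
```

Emit:
{"name": "servo_tool", "arguments": {"rows": [[[0, 0, 0, -0.007, 0, -0.0025, -1], [0, 0, 0, -0.007, 0, -0.0025, -1], [0, 0, 0, -0.0053, 0, -0.0062, -1], [0, 0, 0, -0.0053, 0, -0.0062, -1], [0, 0, 0, -0.0064, 0, -0.005, -1], [0, 0, 0, -0.0064, 0, -0.005, -1]]]}}

```text
t: 4.32
tcp_pos: [0.5034, 0.1246, 0.1285]
tool_rot: [0.093, 0.996, 0.001, -0.005]
force: [-7.8, 3.6, 5.7]
finger_gap: 0.0
gripper_force: 4.1
```

Emit:
{"name": "servo_tool", "arguments": {"rows": [[[0, 0, 0, -0.0073, 0, -0.0037, -1], [0, 0, 0, -0.0073, 0, -0.0037, -1], [0, 0, 0, -0.0079, 0, -0.0022, -1], [0, 0, 0, -0.0079, 0, -0.0022, -1], [0, 0, 0, -0.005, 0, 0, -1], [0, 0, 0, 0, 0, 0, -1], [0, 0, 0, 0, 0, 0, -1]]]}}

```text
t: 4.9
tcp_pos: [0.5435, 0.1171, 0.1395]
tool_rot: [0.093, 0.996, 0.001, 0.001]
force: [-0.3, -0.4, 0.2]
finger_gap: 0.002
gripper_force: 0.0
```

```bash
python3 -c "
from h import *
to(hold(.09-.0155,0,.14),169.42,0)
I=manip.snapshot('scene');J=manip.snapshot('top')
cv2.imwrite('pics/e.png',np.hstack([cv2.resize(I[110:230,260:360],(500,600)),cv2.resize(J[140:240,270:360],None,fx=3.3,fy=6)]))"
```

```text
t 4.9 tcp [0.5435 0.1171 0.1395] F [-0.28 -0.44  0.25] gap 0.002 gf 0.0 q [ 0.01  0.59  1.71  0.    0.84 -1.37]
xaxis yaw 169.35 z [ 0.002  0.001 -1.   ]
shift mm [-4.5 -0.8 -0.5]
turn deg [ 0.07  0.1  -0.07]
```

View pics/e.png

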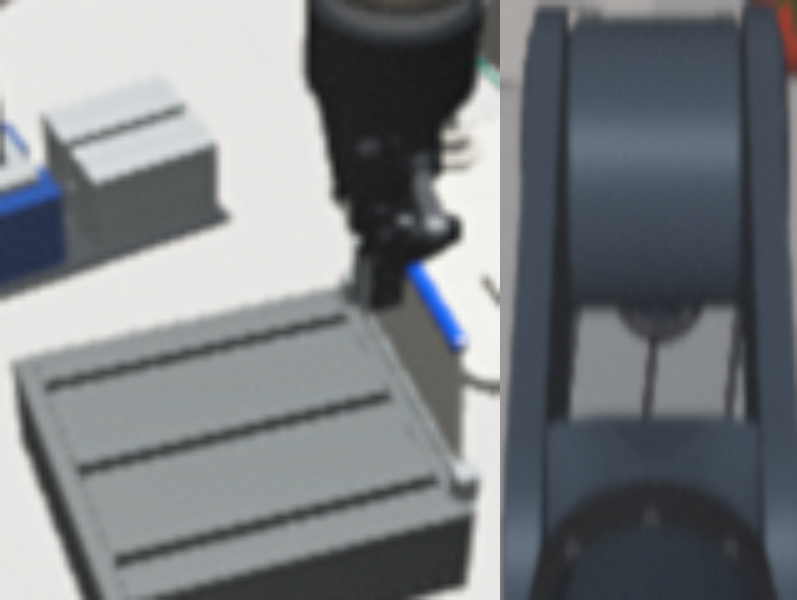

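The guard now stands close to upright, with its blue trim running from (412,268) to (460,345) in the crop. I'll back off, head for the gauge and measure the angle on the way.

Emit:
{"name": "servo_tool", "arguments": {"rows": [[[0, 0, 0, 0.02, 0, 0, -1], [0, 0, 0, 0.03, 0, -0.03, 0], [0, 0, 0, 0, 0.03, -0.03, 1], [0, 0, 0, 0, 0.04, -0.03, 1], [0, 0, 0, 0, 0.04, -0.03, 1], [0, 0, 0, 0.01, 0.04, 0, 1], [0, 0, 0, 0.01, 0.04, 0, 1], [0, 0, 0, 0.01, 0.04, 0, 1]]]}}

```text
t: 5.67
tcp_pos: [0.504, 0.3462, 0.2491]
tool_rot: [0.093, 0.996, 0.001, 0.0]
force: [1.0, -1.1, 0.4]
finger_gap: 0.976
gripper_force: 0.0
```

```bash
cat > g.py <<'E'
from h import *
def guard(I,J):
    out=[]
    for nm,im in(("scene",I),("top",J)):
        H=hsv(im).astype(int);roi=(290,130,380,215) if nm=="scene" else (270,150,370,205)
        cs=comps((H[...,0]>103)&(H[...,0]<127)&(H[...,1]>110),nm,roi,6)
        for a,c,r,_ in cs:print(nm,a,c.round(1),cv2.boxPoints(r).round(1).tolist())
        if cs:out.append(max(cs,key=lambda k:k[0])[1])
    if len(out)==2:
        p,e=tri(*out);v=p-np.array(hold(.09,0,.066));print("edge",p.round(4),"err",e,"angle",np.arctan2(v[2],-(v[:2]@d)),"len",np.hypot(v[2],v[:2]@d))
E
python3 -c "
from g import *
I=manip.snapshot('scene');J=manip.snapshot('top');cv2.imwrite('pics/s1.png',I);cv2.imwrite('pics/t1.png',J)
guard(I,J)
for a in (1.3,1.43,1.57,1.71):print(a,[proj(nm,hold(.09-.082*np.cos(a),0,.066+.082*np.sin(a))).round(1) for nm in('scene','top')])
to([.4435,.367,.25],180)
"
```

```text
scene 128 [341.3 161.8] [[329.70001220703125, 145.39999389648438], [332.6000061035156, 143.60000610351562], [352.8999938964844, 177.89999389648438], [350.0, 179.60000610351562]]
top 181 [318.8 176.1] [[291.8999938964844, 172.8000030517578], [292.5, 169.5], [345.5, 179.5], [344.8999938964844, 182.6999969482422]]
edge [0.5574 0.1141 0.1427] err 0.0006479879069098943 angle 1.495980467812623 len 0.07691646629435257
1.3 [array([334.7, 162.6]), array([317.7, 183. ])]
1.43 [array([339. , 160.9]), array([318.6, 178.4])]
1.57 [array([343.6, 159.6]), array([319.5, 173.3])]
1.71 [array([348.2, 158.9]), array([320.5, 168.4])]
t 5.77 tcp [0.5031 0.3501 0.2484] F [ 0.4  -1.27  0.22] gap 1.002 gf 0.0 q [ 0.42  0.51  1.47  0.    1.16 -0.97]
xaxis yaw 169.74 z [ 0.001  0.004 -1.   ]
shift mm [61.6  6.  -1.6]
turn deg [  0.26   0.03 -10.26]
```

Three estimates of the guard angle agree at about 1.495 rad. That meets the limit but with little margin, so I'll nudge it 5 mm further.

Emit:
{"name": "servo_tool", "arguments": {"rows": [[[0, 0, 0, -0.005, -0.04, 0, -1], [0, 0, 0, -0.005, -0.04, 0, -1], [0, 0, 0, -0.004, -0.04, 0, -1], [0, 0, 0, 0, -0.04, 0.02, -1], [0, 0, 0, 0, -0.035, 0.03, -1], [0, 0, 0, 0, -0.033, 0.03, -1], [0, 0, 0, 0, 0, 0.028, -1], [0, 0, 0, 0, 0, 0, -1]]]}}

```text
t: 6.43
tcp_pos: [0.4732, 0.1234, 0.1423]
tool_rot: [0.095, 0.995, -0.0, -0.006]
force: [-1.0, 0.5, -0.0]
finger_gap: 0.004
gripper_force: 0.0
```

```bash
python3 -c "
from g import *
to(hold(.09-.0145,0,.14),169.42)
"
```

```text
t 6.43 tcp [0.4732 0.1234 0.1423] F [-1.05  0.52 -0.02] gap 0.004 gf 0.0 q [ 0.03  0.52  1.86  0.    0.77 -1.36]
xaxis yaw 169.14 z [-0.012  0.    -1.   ]
shift mm [-75.7   6.2   1.5]
turn deg [-0.1  -0.66 -0.28]
```

Emit:
{"name": "servo_tool", "arguments": {"rows": [[[0, 0, 0, -0.018, 0.003, 0, -1], [0, 0, 0, -0.018, 0.003, 0, -1], [0, 0, 0, -0.017, 0, 0.001, -1], [0, 0, 0, -0.011, 0, 0, -1], [0, 0, 0, -0.011, 0, 0, -1], [0, 0, 0, 0, 0, 0, -1], [0, 0, 0, 0, 0, 0, -1]]]}}

```text
t: 7.02
tcp_pos: [0.5524, 0.1183, 0.1462]
tool_rot: [0.092, 0.996, 0.001, 0.0]
force: [-1.1, -0.2, -0.2]
finger_gap: 0.002
gripper_force: 0.0
```

```bash
python3 -c "
from g import *
to(hold(.09-.0145,0,.14),169.42)
"
```

```text
t 7.02 tcp [0.5524 0.1183 0.1462] F [-1.14 -0.19 -0.24] gap 0.002 gf 0.0 q [ 0.01  0.59  1.68  0.    0.87 -1.37]
xaxis yaw 169.41 z [ 0.001  0.001 -1.   ]
shift mm [ 3.  -3.7  6.2]
turn deg [ 0.06  0.03 -0.01]
```

Emit:
{"name": "servo_tool", "arguments": {"rows": [[[0, 0, 0, 0.02, 0, 0, -1], [0, 0, 0, 0.03, 0, -0.03, 0], [0, 0, 0, 0, 0.03, -0.03, 1], [0, 0, 0, 0, 0.04, -0.03, 1], [0, 0, 0, 0, 0.04, -0.015, 1], [0, 0, -3.5, 0.01, 0.04, 0, 1], [0, 0, -3.5, 0.02, 0.04, 0, 1], [0, 0, -3.5, 0.02, 0.04, 0, 1]]]}}

```text
t: 7.68
tcp_pos: [0.4893, 0.3481, 0.2455]
tool_rot: [-0.0, 1.0, 0.001, 0.001]
force: [1.1, -0.2, 0.9]
finger_gap: 0.977
gripper_force: 0.0
```

```bash
python3 -c "
from g import *
I=manip.snapshot('scene');J=manip.snapshot('top');cv2.imwrite('pics/s1.png',I);cv2.imwrite('pics/t1.png',J)
guard(I,J)
# gauge black
for nm,im,roi in(('scene',I,(235,110,275,150)),):
  g=hsv(im)
  for a,c,r,_ in comps(g[...,2]<50,nm,roi):print(a,c,cv2.boxPoints(r).round(1).tolist())
  print([proj(nm,[.4435,.367,z]).round(1) for z in(.065,.127)])
to([.4435,.367,.25],180)
"
```

```text
scene 115 [345.5 161.2] [[333.79998779296875, 144.6999969482422], [336.6000061035156, 143.0], [357.1000061035156, 176.6999969482422], [354.29998779296875, 178.39999389648438]]
top 185 [320.1 171.8] [[292.70001220703125, 168.3000030517578], [293.3999938964844, 165.0], [346.6000061035156, 175.10000610351562], [345.8999938964844, 178.39999389648438]]
edge [0.5673 0.1111 0.1426] err 0.0005861282239398647 angle 1.62910112351923 len 0.07676058323644068
197 [253.15228426 133.53299492] [[245.60000610351562, 124.19999694824219], [256.29998779296875, 121.9000015258789], [260.70001220703125, 142.10000610351562], [250.0, 144.39999389648438]]
[array([253.5, 143.1]), array([251.4, 124.3])]
t 7.78 tcp [0.4857 0.3513 0.2449] F [-0.52 -0.45 -0.17] gap 0.999 gf 0.0 q [ 0.44  0.5   1.51  0.    1.14 -1.14]
xaxis yaw -179.63 z [-0.001  0.004 -1.   ]
shift mm [42.1 15.9 -5. ]
turn deg [ 0.21 -0.08  0.37]
```

The guard is at about 1.62 rad, safely inside the limits. Next is the gauge grasp.

Emit:
{"name": "servo_tool", "arguments": {"rows": [[[0, 0, 0.4, 0.021, 0.008, 0, 1], [0, 0, 0, 0.021, 0.008, 0.01, 1], [0, 0, 0, 0, 0, 0.034, 1], [0, 0, 0, 0, 0, 0.034, 1], [0, 0, 0, 0, 0, 0.034, 1], [0, 0, 0, 0, 0, 0.032, 1], [0, 0, 0, 0, 0, 0, 1], [0, 0, 0, 0, 0, 0, 1]]]}}

```text
t: 8.45
tcp_pos: [0.4461, 0.3614, 0.0994]
tool_rot: [0.005, 1.0, -0.0, -0.002]
force: [0.5, -0.7, 0.5]
finger_gap: 0.999
gripper_force: 0.0
```

```bash
python3 -c "
from h import *
to([.4435,.367,.1],180)
"
```

```text
t 8.45 tcp [0.4461 0.3614 0.0994] F [ 0.46 -0.74  0.46] gap 0.999 gf 0.0 q [ 0.49  0.67  1.68  0.    0.79 -1.08]
xaxis yaw 179.47 z [-0.005 -0.001 -1.   ]
shift mm [ 2.7  5.6 -0.6]
turn deg [-0.06 -0.28 -0.53]
```

Emit:
{"name": "servo_tool", "arguments": {"rows": [[[0, -0.3, -0.5, 0.0027, 0.0056, 0, 1], [0, 0, 0, 0, 0, 0, 0], [0, 0, 0, 0, 0, 0, -0.6], [0, 0, 0, 0, 0, 0, -1], [0, 0, 0, 0, 0, 0, -1], [0, 0, 0, 0, 0, 0, -1], [0, 0, 0, 0, 0, 0, -1], [0, 0, 0, 0, 0, 0, -1]]], "squeeze": 60}}

```text
t: 9.12
tcp_pos: [0.4452, 0.3684, 0.1013]
tool_rot: [0.0, 1.0, 0.001, 0.003]
force: [-1.4, 1.3, 5.8]
finger_gap: 0.302
gripper_force: 59.9
```

```bash
python3 -c "
from h import *
to([.4435,.367,.1],180)
"
```

```text
t 9.12 tcp [0.4452 0.3684 0.1013] F [-1.4   1.29  5.77] gap 0.302 gf 59.9 q [ 0.5   0.67  1.68 -0.    0.79 -1.07]
xaxis yaw 179.97 z [ 0.006  0.002 -1.   ]
shift mm [ 1.7 -1.4  1.3]
turn deg [ 0.12  0.32 -0.03]
```

Emit:
{"name": "servo_tool", "arguments": {"rows": [[[0, 0, 0, 0, 0, -0.02, -1], [0, 0, 0, 0, 0, -0.03, -1], [0, 0, 0, 0, 0, -0.02, -1], [0, 0, 0, -0.01, 0, 0, -1], [0, 0, 0, -0.025, 0, 0, -1], [0, 0, 0, -0.03, 0, 0, -1], [0, 0, 0, -0.025, 0, 0, -1], [0, 0, 0, 0, 0, 0, -1]]]}}

```text
t: 9.78
tcp_pos: [0.5407, 0.3673, 0.1695]
tool_rot: [0.002, 1.0, 0.001, 0.005]
force: [1.3, 1.0, -2.3]
finger_gap: 0.297
gripper_force: 59.5
```

Emit:
{"name": "servo_tool", "arguments": {"rows": [[[0, 0, 0, 0, 0, 0, -1], [0, 0, 0, 0, 0, 0, -1]]]}}

```text
t: 9.95
tcp_pos: [0.5333, 0.367, 0.1687]
tool_rot: [0.001, 1.0, -0.0, 0.0]
force: [0.3, 0.4, -2.9]
finger_gap: 0.298
gripper_force: 59.5
```

```bash
python3 -c "
from h import *
I=manip.snapshot('scene')
cv2.imwrite('pics/f.png',cv2.resize(I[70:180,210:320],None,fx=5,fy=5,interpolation=cv2.INTER_CUBIC))
to([.538,.368,.165],180)
"
```

```text
t 10.0 tcp [0.5329 0.3672 0.169 ] F [-0.89 -0.17 -2.76] gap 0.297 gf 59.5 q [ 0.43  0.65  1.45 -0.    1.04 -1.14]
xaxis yaw 179.98 z [ 0.    -0.001 -1.   ]
shift mm [-5.1  0.8  4. ]
turn deg [-0.03  0.01 -0.02]
```

View pics/f.png

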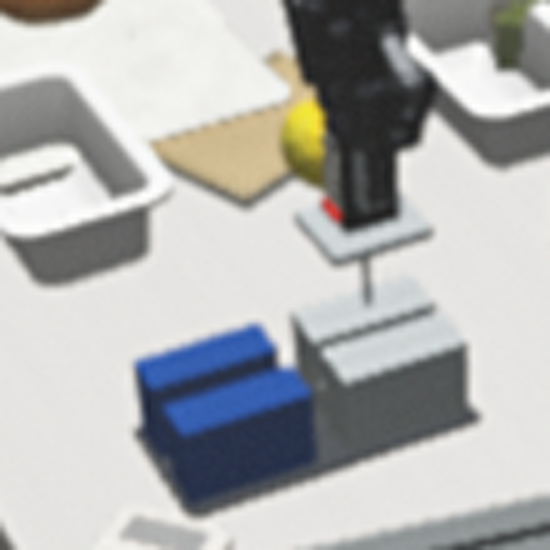

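The gauge is held upright, with its pin at (368,300) in the crop, above the groove.

Emit:
{"name": "servo_tool", "arguments": {"rows": [[[0, 0, 0, -0.004, 0.0007, 0.005, -1], [0, 0, 0, 0, 0, 0.008, -1], [0, 0, 0, 0, 0, 0.006, -1], [0, 0, 0, 0, 0, 0.005, -1], [0, 0, 0, 0, 0, 0.004, -1], [0, 0, 0, 0, 0, 0.004, -1], [0, 0, 0, 0, 0, 0, -1], [0, 0, 0, 0, 0, 0, -1]]]}}

```text
t: 10.67
tcp_pos: [0.5384, 0.3685, 0.1383]
tool_rot: [0.0, 1.0, 0.0, 0.002]
force: [-0.2, 0.2, -2.6]
finger_gap: 0.294
gripper_force: 59.5
```

```bash
cat >> h.py <<'E'
def F(k=6):
    a=[]
    for _ in range(k):manip.snapshot("top");a.append(manip.sense()["force"])
    print("Fmean",np.mean(a,0).round(2),"sd",np.std(a,0).round(2))
E
python3 -c "
from h import *
F();to([.538,.368,.1013],180)
"
```

```text
Fmean [ 0.06 -0.1  -2.44] sd [0.37 0.44 0.13]
t 10.97 tcp [0.5388 0.3686 0.139 ] F [ 0.61  0.6  -2.53] gap 0.295 gf 59.5 q [ 0.43  0.69  1.45 -0.    0.99 -1.14]
xaxis yaw 179.97 z [ 0.005  0.001 -1.   ]
shift mm [ 0.9 -0.7 37.7]
turn deg [ 0.08  0.27 -0.03]
```

The weight-only force shows the pin has gone into the groove. Pressing down.

Emit:
{"name": "servo_tool", "arguments": {"rows": [[[0, -0.2, 0, 0, 0, 0.008, -1], [0, 0, 0, 0, 0, 0.008, -1], [0, 0, 0, 0, 0, 0.008, -1], [0, 0, 0, 0, 0, 0.006, -1], [0, 0, 0, 0, 0, 0.004, -1], [0, 0, 0, 0, 0, 0.003, -1], [0, 0, 0, 0, 0, 0.001, -1], [0, 0, 0, 0, 0, 0, -1]]]}}

```text
t: 11.63
tcp_pos: [0.5391, 0.3687, 0.1013]
tool_rot: [0.0, 1.0, 0.001, 0.004]
force: [-0.2, -0.3, 3.8]
finger_gap: 0.295
gripper_force: 60.2
```

```bash
python3 -c "
from h import *
F();to([.538,.368,.1013],180)
"
```

```text
Fmean [-0.57 -0.11  5.45] sd [0.58 0.46 0.62]
t 11.93 tcp [0.5391 0.3688 0.1013] F [ 0.04 -0.36  6.12] gap 0.298 gf 60.3 q [ 0.43  0.74  1.48 -0.    0.91 -1.14]
xaxis yaw 179.98 z [ 0.008  0.001 -1.   ]
shift mm [ 1.1 -0.8 -0. ]
turn deg [ 0.08  0.48 -0.02]
```

Emit:
{"name": "servo_tool", "arguments": {"rows": [[[0, 0, 0, 0, 0, 0.0003, -1], [0, 0, 0, 0, 0, 0, -1], [0, 0, 0, 0, 0, 0, -1], [0, 0, 0, 0, 0, 0, -1], [0, 0, 0, 0, 0, 0, -1], [0, 0, 0, 0, 0, 0, -1], [0, 0, 0, 0, 0, 0, -1], [0, 0, 0, 0, 0, 0, -1]]]}}

```text
t: 12.6
tcp_pos: [0.5391, 0.3687, 0.1013]
tool_rot: [0.0, 1.0, 0.001, 0.004]
force: [-0.8, -0.1, 6.2]
finger_gap: 0.298
gripper_force: 60.7
```

Emit:
{"name": "servo_tool", "arguments": {"rows": [[[0, 0, 0, 0, 0, 0, -1], [0, 0, 0, 0, 0, 0, -1], [0, 0, 0, 0, 0, 0, -1], [0, 0, 0, 0, 0, 0, -1], [0, 0, 0, 0, 0, 0, -1], [0, 0, 0, 0, 0, 0, -1], [0, 0, 0, 0, 0, 0, -1], [0, 0, 0, 0, 0, 0, -1]]]}}

```text
t: 13.27
tcp_pos: [0.5391, 0.3687, 0.1013]
tool_rot: [0.0, 1.0, 0.001, 0.004]
force: [-0.2, -0.3, 6.3]
finger_gap: 0.299
gripper_force: 60.7
```

Emit:
{"name": "servo_tool", "arguments": {"rows": [[[0, 0, 0, 0, 0, 0, -1], [0, 0, 0, 0, 0, 0, -1], [0, 0, 0, 0, 0, 0, -1], [0, 0, 0, 0, 0, 0, -1], [0, 0, 0, 0, 0, 0, -1], [0, 0, 0, 0, 0, 0, -1], [0, 0, 0, 0, 0, 0, -1], [0, 0, 0, 0, 0, 0, -1]]]}}

```text
t: 13.93
tcp_pos: [0.5391, 0.3687, 0.1013]
tool_rot: [0.0, 1.0, 0.001, 0.004]
force: [-1.2, -0.8, 6.6]
finger_gap: 0.294
gripper_force: 60.7
```

```bash
python3 -c "
from h import *
F(3)
I=manip.snapshot('scene')
cv2.imwrite('pics/g.png',cv2.resize(I[70:180,210:320],None,fx=5,fy=5,interpolation=cv2.INTER_CUBIC))
to(hold(-.03,.06,.17),169.42)
"
```

```text
Fmean [-0.97  0.07  7.06] sd [0.33 0.65 0.09]
t 14.13 tcp [0.5391 0.3688 0.1013] F [-0.53  0.14  7.27] gap 0.294 gf 60.7 q [ 0.43  0.74  1.48 -0.    0.91 -1.14]
xaxis yaw 179.98 z [ 0.008  0.001 -1.   ]
shift mm [  82.4 -175.1  -69.6]
turn deg [ 0.13  0.47 10.56]
```

View pics/g.png

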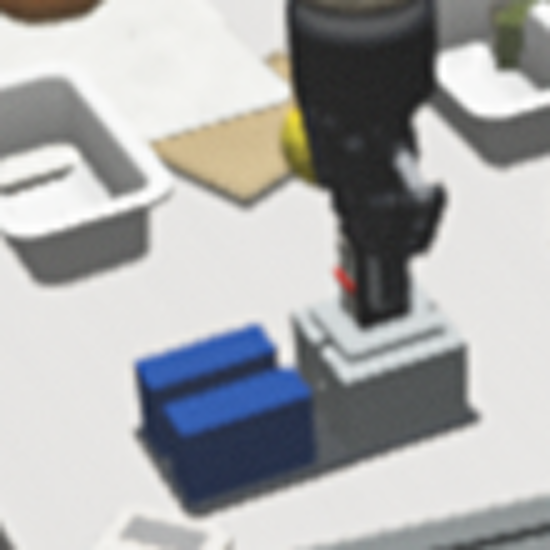

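The gauge is flat on the reference block and the red pointer has risen, at (343,280) in the crop. Next is the left slot.

Emit:
{"name": "servo_tool", "arguments": {"rows": [[[0, 0, 0, 0, 0, -0.015, -1], [0, 0, 0, 0, 0, -0.035, -1], [0, 0, 0, 0, 0, -0.025, -1], [0, 0, 0, 0.014, -0.029, 0, -1], [0, 0, 0, 0.014, -0.029, 0, -1], [0, 0, 0, 0.014, -0.029, 0, -1], [0, 0, 0, 0.014, -0.029, 0, -1], [0, 0, 0, 0.013, -0.029, 0, -1]]]}}

```text
t: 14.8
tcp_pos: [0.4672, 0.2222, 0.1739]
tool_rot: [-0.0, 1.0, 0.0, 0.003]
force: [1.1, -0.8, -2.5]
finger_gap: 0.295
gripper_force: 60.2
```

Emit:
{"name": "servo_tool", "arguments": {"rows": [[[0, 0, 0, 0.013, -0.029, 0, -1], [0, 0.1, 3.5, 0, 0, 0, -1], [0, 0.1, 3.5, 0, 0, 0, -1], [0, 0.1, 3.5, 0, 0, 0, -1], [0, 0, 0, 0, 0, 0, -1], [0, 0, 0, 0, 0, 0, -1], [0, 0, 0, 0, 0, 0, -1]]]}}

```text
t: 15.38
tcp_pos: [0.4558, 0.1945, 0.1741]
tool_rot: [0.091, 0.996, 0.001, 0.001]
force: [0.6, 0.1, -3.0]
finger_gap: 0.295
gripper_force: 60.5
```

```bash
python3 -c "
from h import *
F(3);to(hold(-.03,.061,.1003+.045),169.42)
"
```

```text
Fmean [ 0.34 -0.38 -1.89] sd [0.37 0.44 0.62]
t 15.53 tcp [0.456  0.1947 0.1743] F [ 0.62  0.15 -1.46] gap 0.301 gf 60.5 q [ 0.18  0.47  1.83  0.    0.84 -1.21]
xaxis yaw 169.53 z [ 0.002  0.001 -1.   ]
shift mm [-0.2 -0.1 29. ]
turn deg [0.1  0.09 0.11]
```

Emit:
{"name": "servo_tool", "arguments": {"rows": [[[0, 0, 0, 0, 0, 0.01, -1], [0, 0, 0, 0, 0, 0.01, -1], [0, 0, 0, 0, 0, 0.005, -1], [0, 0, 0, 0, 0, 0.004, -1], [0, 0, 0, 0, 0, 0, -1], [0, 0, 0, 0, 0, 0, -1]]]}}

```text
t: 16.03
tcp_pos: [0.4563, 0.1946, 0.1455]
tool_rot: [0.092, 0.996, 0.001, 0.001]
force: [0.0, -0.1, -2.9]
finger_gap: 0.298
gripper_force: 60.5
```

```bash
python3 -c "
from h import *
F(6);to(hold(-.03,.061,.1003),169.42)
"
```

```text
Fmean [ 0.37 -0.22 -1.94] sd [0.59 0.3  0.15]
t 16.33 tcp [0.4564 0.1946 0.1458] F [ 0.25 -0.42 -2.13] gap 0.294 gf 60.5 q [ 0.18  0.52  1.85  0.    0.77 -1.21]
xaxis yaw 169.48 z [ 0.003  0.002 -1.   ]
shift mm [ 0.3 -0.2 45.5]
turn deg [0.12 0.15 0.06]
```

Emit:
{"name": "servo_tool", "arguments": {"rows": [[[0, 0, 0, 0, 0, 0.004, -1], [0, 0, 0, 0, 0, 0.004, -1], [0, 0, 0, 0, 0, 0.004, -1], [0, 0, 0, 0, 0, 0, -1], [0, 0, 0, 0, 0, 0, -1]]]}}

```text
t: 16.75
tcp_pos: [0.456, 0.1945, 0.133]
tool_rot: [0.092, 0.996, 0.001, 0.0]
force: [0.7, 0.2, -2.9]
finger_gap: 0.296
gripper_force: 60.5
```

```bash
python3 -c "
from h import *
F(4);to(hold(-.03,.061,.1003),169.42)
"
```

```text
Fmean [ 0.11 -0.28 -2.06] sd [0.42 0.66 0.39]
t 16.95 tcp [0.4564 0.1946 0.1336] F [ 0.45 -0.15 -1.92] gap 0.296 gf 60.5 q [ 0.18  0.54  1.86  0.    0.74 -1.21]
xaxis yaw 169.48 z [ 0.002  0.002 -1.   ]
shift mm [ 0.2 -0.1 33.3]
turn deg [0.11 0.12 0.06]
```

Emit:
{"name": "servo_tool", "arguments": {"rows": [[[0, 0, 0, 0, 0, 0.007, -1], [0, 0, 0, 0, 0, 0.007, -1], [0, 0, 0, 0, 0, 0.006, -1], [0, 0, 0, 0, 0, 0.004, -1], [0, 0, 0, 0, 0, 0, -1], [0, 0, 0, 0, 0, 0, -1]]]}}

```text
t: 17.45
tcp_pos: [0.457, 0.1948, 0.1095]
tool_rot: [0.092, 0.996, 0.001, 0.002]
force: [0.4, 1.1, 2.7]
finger_gap: 0.296
gripper_force: 61.1
```

```bash
python3 -c "
from h import *
F(5);to(hold(-.03,.061,.1003),169.42)
"
```

```text
Fmean [1.52 0.81 2.38] sd [0.27 0.3  0.44]
t 17.7 tcp [0.4569 0.1948 0.1099] F [1.15 1.01 1.82] gap 0.296 gf 61.1 q [ 0.18  0.59  1.88  0.    0.68 -1.21]
xaxis yaw 169.47 z [ 0.004  0.002 -1.   ]
shift mm [ 0.7 -0.3  9.6]
turn deg [0.15 0.2  0.05]
```

Emit:
{"name": "servo_tool", "arguments": {"rows": [[[0, 0, 0, 0, 0, 0.004, -1], [0, 0, 0, 0, 0, 0.003, -1], [0, 0, 0, 0, 0, 0.002, -1], [0, 0, 0, 0, 0, 0, -1], [0, 0, 0, 0, 0, 0, -1]]]}}

```text
t: 18.12
tcp_pos: [0.4569, 0.1948, 0.1005]
tool_rot: [0.092, 0.996, 0.001, 0.002]
force: [2.6, 0.0, 3.7]
finger_gap: 0.293
gripper_force: 61.3
```

```bash
python3 -c "
from h import *
F(4);to(hold(-.03,.061,.1003),169.42)
"
```

```text
Fmean [2.83 1.3  3.95] sd [0.4  0.32 0.23]
t 18.32 tcp [0.4568 0.1948 0.1006] F [2.62 1.83 3.95] gap 0.295 gf 61.3 q [ 0.18  0.6   1.88  0.    0.65 -1.21]
xaxis yaw 169.47 z [ 0.003  0.002 -1.   ]
shift mm [ 0.6 -0.3  0.3]
turn deg [0.14 0.17 0.05]
```

The spring force gives about 6 N at flat, so the left slot is the shallow one. I'll press a little more and hold.

Emit:
{"name": "servo_tool", "arguments": {"rows": [[[0, 0, 0, 0, 0, 0.0008, -1], [0, 0, 0, 0, 0, 0, -1], [0, 0, 0, 0, 0, 0, -1], [0, 0, 0, 0, 0, 0, -1], [0, 0, 0, 0, 0, 0, -1], [0, 0, 0, 0, 0, 0, -1], [0, 0, 0, 0, 0, 0, -1], [0, 0, 0, 0, 0, 0, -1]]]}}

```text
t: 18.98
tcp_pos: [0.4568, 0.1948, 0.1002]
tool_rot: [0.092, 0.996, 0.001, 0.002]
force: [1.9, 1.3, 7.2]
finger_gap: 0.295
gripper_force: 61.7
```

Emit:
{"name": "servo_tool", "arguments": {"rows": [[[0, 0, 0, 0, 0, 0, -1], [0, 0, 0, 0, 0, 0, -1], [0, 0, 0, 0, 0, 0, -1], [0, 0, 0, 0, 0, 0, -1], [0, 0, 0, 0, 0, 0, -1], [0, 0, 0, 0, 0, 0, -1], [0, 0, 0, 0, 0, 0, -1], [0, 0, 0, 0, 0, 0, -1]]]}}

```text
t: 19.65
tcp_pos: [0.4568, 0.1948, 0.1002]
tool_rot: [0.092, 0.996, 0.001, 0.002]
force: [1.6, 1.5, 8.4]
finger_gap: 0.299
gripper_force: 61.7
```

Emit:
{"name": "servo_tool", "arguments": {"rows": [[[0, 0, 0, 0, 0, 0, -1], [0, 0, 0, 0, 0, 0, -1], [0, 0, 0, 0, 0, 0, -1], [0, 0, 0, 0, 0, 0, -1], [0, 0, 0, 0, 0, 0, -1], [0, 0, 0, 0, 0, 0, -1], [0, 0, 0, 0, 0, 0, -1], [0, 0, 0, 0, 0, 0, -1]]]}}

```text
t: 20.32
tcp_pos: [0.4568, 0.1948, 0.1003]
tool_rot: [0.092, 0.996, 0.001, 0.002]
force: [2.0, 1.2, 6.8]
finger_gap: 0.296
gripper_force: 61.7
```

```bash
python3 -c "
from h import *
F(3)
I=manip.snapshot('scene')
cv2.imwrite('pics/i.png',cv2.resize(I[100:240,240:370],None,fx=4,fy=4,interpolation=cv2.INTER_CUBIC))
to(hold(-.03,.001,.165),169.42)
"
```

```text
Fmean [2.4  0.99 7.55] sd [0.94 0.45 0.12]
t 20.52 tcp [0.4568 0.1948 0.1002] F [1.72 1.65 7.68] gap 0.301 gf 61.7 q [ 0.18  0.6   1.88  0.    0.65 -1.21]
xaxis yaw 169.48 z [ 0.004  0.002 -1.   ]
shift mm [  0.4 -60.1 -64.9]
turn deg [0.14 0.18 0.06]
```

View pics/i.png

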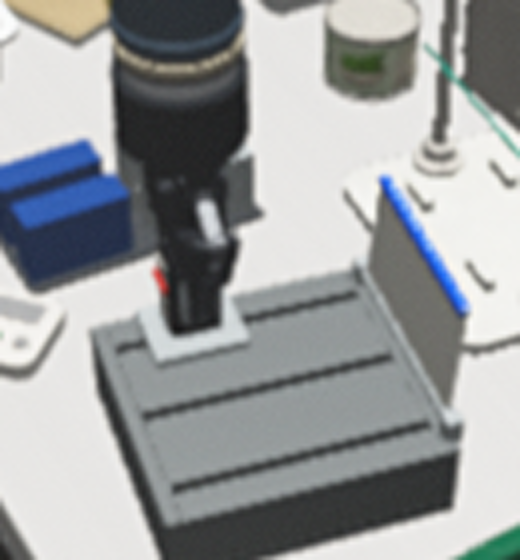

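The gauge is flat on the left slot with its pointer high at (160,278), and the guard stands upright. On to the middle slot.

Emit:
{"name": "servo_tool", "arguments": {"rows": [[[0, 0, 0, 0, 0, -0.015, -1], [0, 0, 0, 0, 0, -0.03, -1], [0, 0, 0, 0, 0, -0.021, -1], [0, 0, 0, 0, -0.02, 0, -1], [0, 0, 0, 0, -0.025, 0, -1], [0, 0, 0, 0, -0.015, 0, -1], [0, 0, 0, 0, 0, 0, -1], [0, 0, 0, 0, 0, 0, -1]]]}}

```text
t: 21.18
tcp_pos: [0.4429, 0.135, 0.1646]
tool_rot: [0.093, 0.996, 0.001, -0.002]
force: [0.4, -0.2, -2.2]
finger_gap: 0.294
gripper_force: 60.6
```

Emit:
{"name": "servo_tool", "arguments": {"rows": [[[0, 0, 0, 0, 0, 0.01, -1], [0, 0, 0, 0, 0, 0.007, -1], [0, 0, 0, 0, 0, 0.005, -1], [0, 0, 0, 0, 0, 0.005, -1], [0, 0, 0, 0, 0, 0, -1], [0, 0, 0, 0, 0, 0, -1]]]}}

```text
t: 21.68
tcp_pos: [0.445, 0.1359, 0.1381]
tool_rot: [0.091, 0.996, 0.001, 0.0]
force: [-0.2, 0.7, -2.9]
finger_gap: 0.301
gripper_force: 60.6
```

```bash
python3 -c "
from h import *
F(6);to(hold(-.03,.001,.1003),169.42)
"
```

```text
Fmean [-0.03 -0.14 -1.93] sd [0.46 0.73 0.48]
t 21.98 tcp [0.4455 0.1356 0.1389] F [-0.37  0.4  -2.32] gap 0.3 gf 60.6 q [ 0.05  0.5   1.93  0.    0.7  -1.33]
xaxis yaw 169.48 z [ 0.003  0.002 -1.   ]
shift mm [ 0.4 -0.2 38.6]
turn deg [0.12 0.15 0.06]
```

Emit:
{"name": "servo_tool", "arguments": {"rows": [[[0, 0, 0, 0, 0, 0.008, -1], [0, 0, 0, 0, 0, 0.008, -1], [0, 0, 0, 0, 0, 0.008, -1], [0, 0, 0, 0, 0, 0.005, -1], [0, 0, 0, 0, 0, 0, -1], [0, 0, 0, 0, 0, 0, -1]]]}}

```text
t: 22.48
tcp_pos: [0.445, 0.1356, 0.109]
tool_rot: [0.092, 0.996, 0.001, 0.0]
force: [0.2, -0.1, -1.1]
finger_gap: 0.299
gripper_force: 60.8
```

Emit:
{"name": "servo_tool", "arguments": {"rows": [[[0, 0, 0, 0, 0, 0.004, -1], [0, 0, 0, 0, 0, 0.003, -1], [0, 0, 0, 0, 0, 0.0025, -1], [0, 0, 0, 0, 0, 0.0005, -1], [0, 0, 0, 0, 0, 0, -1]]]}}

```text
t: 22.9
tcp_pos: [0.4453, 0.1357, 0.1003]
tool_rot: [0.092, 0.996, 0.001, 0.001]
force: [-1.3, -0.4, 6.8]
finger_gap: 0.299
gripper_force: 61.8
```

```bash
python3 -c "
from h import *
F(4);to(hold(-.03,.001,.1003),169.42)
"
```

```text
Fmean [-2.32  0.17  6.98] sd [0.25 0.33 0.32]
t 23.1 tcp [0.4453 0.1357 0.1003] F [-2.75  0.34  7.18] gap 0.294 gf 61.8 q [ 0.05  0.58  1.96  0.    0.6  -1.33]
xaxis yaw 169.48 z [ 0.003  0.002 -1.   ]
shift mm [ 0.1 -0.2 -0. ]
turn deg [0.12 0.14 0.06]
```

The middle slot is full depth: the net force was only −1.1 N at 9 mm above flat. Holding for two seconds.

Emit:
{"name": "servo_tool", "arguments": {"rows": [[[0, 0, 0, 0, 0, 0, -1], [0, 0, 0, 0, 0, 0, -1], [0, 0, 0, 0, 0, 0, -1], [0, 0, 0, 0, 0, 0, -1], [0, 0, 0, 0, 0, 0, -1], [0, 0, 0, 0, 0, 0, -1], [0, 0, 0, 0, 0, 0, -1], [0, 0, 0, 0, 0, 0, -1]]]}}

```text
t: 23.77
tcp_pos: [0.4453, 0.1357, 0.1003]
tool_rot: [0.092, 0.996, 0.001, 0.001]
force: [-2.2, 0.8, 6.8]
finger_gap: 0.295
gripper_force: 61.8
```

Emit:
{"name": "servo_tool", "arguments": {"rows": [[[0, 0, 0, 0, 0, 0, -1], [0, 0, 0, 0, 0, 0, -1], [0, 0, 0, 0, 0, 0, -1], [0, 0, 0, 0, 0, 0, -1], [0, 0, 0, 0, 0, 0, -1], [0, 0, 0, 0, 0, 0, -1], [0, 0, 0, 0, 0, 0, -1], [0, 0, 0, 0, 0, 0, -1]]]}}

```text
t: 24.43
tcp_pos: [0.4453, 0.1357, 0.1003]
tool_rot: [0.092, 0.996, 0.001, 0.001]
force: [-2.5, 0.1, 7.1]
finger_gap: 0.295
gripper_force: 61.8
```

Emit:
{"name": "servo_tool", "arguments": {"rows": [[[0, 0, 0, 0, 0, 0, -1], [0, 0, 0, 0, 0, 0, -1], [0, 0, 0, 0, 0, 0, -1], [0, 0, 0, 0, 0, 0, -1], [0, 0, 0, 0, 0, 0, -1], [0, 0, 0, 0, 0, 0, -1], [0, 0, 0, 0, 0, 0, -1], [0, 0, 0, 0, 0, 0, -1]]]}}

```text
t: 25.1
tcp_pos: [0.4453, 0.1357, 0.1003]
tool_rot: [0.092, 0.996, 0.001, 0.001]
force: [-2.3, 0.1, 7.1]
finger_gap: 0.295
gripper_force: 61.8
```

Emit:
{"name": "servo_tool", "arguments": {"rows": [[[0, 0, 0, 0, 0, -0.015, -1], [0, 0, 0, 0, 0, -0.03, -1], [0, 0, 0, 0, 0, -0.021, -1], [0, 0, 0, 0, -0.02, 0, -1], [0, 0, 0, 0, -0.025, 0, -1], [0, 0, 0, 0, -0.015, 0, -1], [0, 0, 0, 0, 0, 0, -1], [0, 0, 0, 0, 0, 0, -1]]]}}

```text
t: 25.77
tcp_pos: [0.4343, 0.0762, 0.1654]
tool_rot: [0.093, 0.996, 0.001, 0.001]
force: [0.0, 0.0, -2.6]
finger_gap: 0.298
gripper_force: 60.6
```

Emit:
{"name": "servo_tool", "arguments": {"rows": [[[0, 0, 0, 0, 0, 0, -1], [0, 0, 0, 0, 0, 0.01, -1], [0, 0, 0, 0, 0, 0.007, -1], [0, 0, 0, 0, 0, 0.005, -1], [0, 0, 0, 0, 0, 0.005, -1], [0, 0, 0, 0, 0, 0, -1], [0, 0, 0, 0, 0, 0, -1]]]}}

```text
t: 26.35
tcp_pos: [0.4342, 0.0769, 0.1381]
tool_rot: [0.092, 0.996, 0.001, 0.001]
force: [0.3, -0.1, -2.6]
finger_gap: 0.299
gripper_force: 60.6
```

```bash
python3 -c "
from h import *
F(6);to(hold(-.03,-.059,.1003),169.42)
"
```

```text
Fmean [-0.11 -0.15 -1.84] sd [0.65 0.42 0.39]
t 26.65 tcp [0.4345 0.0766 0.1387] F [ 0.12 -0.59 -1.25] gap 0.3 gf 60.6 q [-0.08  0.48  1.99  0.    0.66 -1.47]
xaxis yaw 169.47 z [ 0.003  0.001 -1.   ]
shift mm [ 0.5 -0.1 38.4]
turn deg [0.11 0.15 0.05]
```

In the right slot. Lowering and holding.

Emit:
{"name": "servo_tool", "arguments": {"rows": [[[0, 0, 0, 0, 0, 0.008, -1], [0, 0, 0, 0, 0, 0.008, -1], [0, 0, 0, 0, 0, 0.008, -1], [0, 0, 0, 0, 0, 0.005, -1], [0, 0, 0, 0, 0, 0, -1], [0, 0, 0, 0, 0, 0, -1]]]}}

```text
t: 27.15
tcp_pos: [0.434, 0.0767, 0.1089]
tool_rot: [0.092, 0.996, 0.001, 0.0]
force: [-0.6, -0.5, -0.9]
finger_gap: 0.297
gripper_force: 60.8
```

Emit:
{"name": "servo_tool", "arguments": {"rows": [[[0, 0, 0, 0, 0, 0.004, -1], [0, 0, 0, 0, 0, 0.003, -1], [0, 0, 0, 0, 0, 0.0025, -1], [0, 0, 0, 0, 0, 0.0005, -1], [0, 0, 0, 0, 0, 0, -1]]]}}

```text
t: 27.57
tcp_pos: [0.4342, 0.0767, 0.1002]
tool_rot: [0.092, 0.996, 0.001, 0.001]
force: [-2.0, 1.2, 8.4]
finger_gap: 0.297
gripper_force: 62.2
```

```bash
python3 -c "
from h import *
F(4);to(hold(-.03,-.059,.1003),169.42)
"
```

```text
Fmean [-2.82 -0.06  8.69] sd [0.5  0.34 0.56]
t 27.77 tcp [0.4342 0.0767 0.1002] F [-2.9  -0.63  8.22] gap 0.301 gf 62.2 q [-0.08  0.57  2.02  0.    0.56 -1.47]
xaxis yaw 169.48 z [ 0.003  0.001 -1.   ]
shift mm [ 0.  -0.1 -0.1]
turn deg [0.11 0.14 0.06]
```

Emit:
{"name": "servo_tool", "arguments": {"rows": [[[0, 0, 0, 0, 0, 0, -1], [0, 0, 0, 0, 0, 0, -1], [0, 0, 0, 0, 0, 0, -1], [0, 0, 0, 0, 0, 0, -1], [0, 0, 0, 0, 0, 0, -1], [0, 0, 0, 0, 0, 0, -1], [0, 0, 0, 0, 0, 0, -1], [0, 0, 0, 0, 0, 0, -1]]]}}

```text
t: 28.43
tcp_pos: [0.4342, 0.0767, 0.1002]
tool_rot: [0.092, 0.996, 0.001, 0.001]
force: [-1.9, 0.6, 8.7]
finger_gap: 0.296
gripper_force: 62.2
```

Emit:
{"name": "servo_tool", "arguments": {"rows": [[[0, 0, 0, 0, 0, 0, -1], [0, 0, 0, 0, 0, 0, -1], [0, 0, 0, 0, 0, 0, -1], [0, 0, 0, 0, 0, 0, -1], [0, 0, 0, 0, 0, 0, -1], [0, 0, 0, 0, 0, 0, -1], [0, 0, 0, 0, 0, 0, -1], [0, 0, 0, 0, 0, 0, -1]]]}}

```text
t: 29.1
tcp_pos: [0.4342, 0.0767, 0.1003]
tool_rot: [0.092, 0.996, 0.001, 0.001]
force: [-2.9, 0.9, 8.8]
finger_gap: 0.298
gripper_force: 62.2
```

Emit:
{"name": "servo_tool", "arguments": {"rows": [[[0, 0, 0, 0, 0, 0, -1], [0, 0, 0, 0, 0, 0, -1], [0, 0, 0, 0, 0, 0, -1], [0, 0, 0, 0, 0, 0, -1], [0, 0, 0, 0, 0, 0, -1], [0, 0, 0, 0, 0, 0, -1], [0, 0, 0, 0, 0, 0, -1], [0, 0, 0, 0, 0, 0, -1]]]}}

```text
t: 29.77
tcp_pos: [0.4342, 0.0767, 0.1003]
tool_rot: [0.092, 0.996, 0.001, 0.001]
force: [-2.4, -0.6, 9.6]
finger_gap: 0.297
gripper_force: 62.2
```

```bash
python3 -c "
from h import *
F(2);to([.445,.3686,.175],180)
"
```

```text
Fmean [-2.19  0.22  9.28] sd [0.33 0.52 0.13]
t 29.87 tcp [0.4342 0.0767 0.1002] F [-1.87 -0.31  9.41] gap 0.295 gf 62.2 q [-0.08  0.57  2.02  0.    0.56 -1.47]
xaxis yaw 169.48 z [ 0.003  0.001 -1.   ]
shift mm [ 42.5 289.1 -74.3]
turn deg [  0.1    0.15 -10.52]
```

The right slot is also full depth. Returning the gauge to its stand.

Emit:
{"name": "servo_tool", "arguments": {"rows": [[[0, 0, 0, 0, 0, -0.015, -1], [0, 0, 0, 0, 0, -0.035, -1], [0, 0, 0, 0, 0, -0.025, -1], [0, 0, 0, 0.004, 0.03, 0, -1], [0, 0, 0, 0.005, 0.032, 0, -1], [0, 0, 0, 0.005, 0.032, 0, -1], [0, 0, 0, 0.005, 0.032, 0, -1], [0, 0, 0, 0.005, 0.032, 0, -1]]]}}

```text
t: 30.53
tcp_pos: [0.4392, 0.2377, 0.1746]
tool_rot: [0.092, 0.996, 0.001, 0.001]
force: [0.5, 0.3, -2.2]
finger_gap: 0.298
gripper_force: 60.6
```

Emit:
{"name": "servo_tool", "arguments": {"rows": [[[0, 0, 0, 0.005, 0.032, 0, -1], [0, 0, 0, 0.005, 0.033, 0, -1], [0, 0, 0, 0.005, 0.033, 0, -1], [0, 0, 0, 0.0035, 0.033, 0, -1], [0, 0, -3.5, 0, 0, 0, -1], [0, 0, -3.5, 0, 0, 0, -1], [0, 0.1, -3.5, 0, 0, 0, -1], [0, 0, 0, 0, 0, 0, -1]]]}}

```text
t: 31.2
tcp_pos: [0.4448, 0.3687, 0.1742]
tool_rot: [-0.001, 1.0, 0.001, -0.0]
force: [0.0, 0.5, -2.0]
finger_gap: 0.296
gripper_force: 60.7
```

Emit:
{"name": "servo_tool", "arguments": {"rows": [[[0, 0, 0, 0, 0, 0, -1], [0, 0, 0, 0, 0, 0, -1]]]}}

```text
t: 31.37
tcp_pos: [0.4451, 0.3682, 0.1747]
tool_rot: [0.001, 1.0, 0.001, 0.0]
force: [0.2, -0.3, -2.0]
finger_gap: 0.298
gripper_force: 60.7
```

```bash
python3 -c "
from h import *
F(2);to([.445,.3686,.1013],180)
"
```

```text
Fmean [-0.03  0.37 -1.64] sd [0.15 0.03 0.26]
t 31.47 tcp [0.4453 0.3682 0.1749] F [ 0.12  0.41 -1.9 ] gap 0.292 gf 60.7 q [ 0.5   0.56  1.63  0.    0.95 -1.07]
xaxis yaw 179.91 z [ 0.     0.002 -1.   ]
shift mm [ 0.3  0.3 73.6]
turn deg [ 0.09  0.02 -0.09]
```

Aligned to 0.3 mm. Lowering, then releasing.

Emit:
{"name": "servo_tool", "arguments": {"rows": [[[0, 0, 0, 0, 0, 0.015, -1], [0, 0, 0, 0, 0, 0.02, -1], [0, 0, 0, 0, 0, 0.018, -1], [0, 0, 0, 0, 0, 0.01, -1], [0, 0, 0, 0, 0, 0.006, -1], [0, 0, 0, 0, 0, 0.004, -1], [0, 0, 0, 0, 0, 0, -1], [0, 0, 0, 0, 0, 0, -1]]]}}

```text
t: 32.13
tcp_pos: [0.4459, 0.3689, 0.1026]
tool_rot: [0.0, 1.0, 0.001, 0.001]
force: [0.1, -0.1, -1.9]
finger_gap: 0.295
gripper_force: 60.7
```

```bash
python3 -c "
from h import *
F(3);to([.445,.3686,.1013],180)
"
```

```text
Fmean [-0.05 -0.17 -2.04] sd [0.44 0.55 0.48]
t 32.28 tcp [0.4457 0.3688 0.1026] F [-0.6  -0.63 -2.66] gap 0.296 gf 60.7 q [ 0.5   0.67  1.67  0.    0.8  -1.07]
xaxis yaw 179.97 z [ 0.002  0.002 -1.   ]
shift mm [ 0.7 -0.2  1.3]
turn deg [ 0.13  0.11 -0.03]
```

Emit:
{"name": "servo_tool", "arguments": {"rows": [[[0, 0, 0, 0, 0, 0.0012, -1], [0, 0, 0, 0, 0, 0, -1], [0, 0, 0, 0, 0, 0, -0.2], [0, 0, 0, 0, 0, 0, 0.1], [0, 0, 0, 0, 0, 0, 0.5], [0, 0, 0, 0, 0, 0, 0.6], [0, 0, 0, 0, 0, 0, 0.6], [0, 0, 0, 0, 0, 0, 0.6]]]}}

```text
t: 32.95
tcp_pos: [0.4453, 0.3686, 0.1008]
tool_rot: [0.0, 1.0, 0.001, 0.0]
force: [-0.3, -0.0, 0.1]
finger_gap: 0.801
gripper_force: 0.0
```

Emit:
{"name": "servo_tool", "arguments": {"rows": [[[0, 0, 0, 0, 0, -0.02, 0.6], [0, 0, 0, 0, 0, -0.03, 0.6], [0, 0, 0, 0, 0, -0.04, 0.6], [0, 0, 0, 0, 0, -0.04, 0.6], [0, 0, 0, 0, 0, -0.02, 0.6], [0, 0, 0, 0, -0.04, 0, 0.6], [0, 0, 0, 0, -0.04, 0, 0.6], [0, 0, 0, 0, -0.04, 0, 0.6]]]}}

```text
t: 33.62
tcp_pos: [0.4449, 0.2476, 0.2513]
tool_rot: [-0.001, 1.0, 0.001, 0.001]
force: [0.4, -0.5, 0.6]
finger_gap: 0.801
gripper_force: 0.0
```

```bash
cat > v.py <<'E'
from g import *
def look(name):
    I=manip.snapshot('scene');J=manip.snapshot('top');cv2.imwrite('pics/s_%s.png'%name,I);cv2.imwrite('pics/t_%s.png'%name,J)
    A=cv2.resize(I[100:310,215:450],None,fx=1.7,fy=2,interpolation=cv2.INTER_CUBIC)
    B=cv2.resize(J[150:255,190:440],(400,420),interpolation=cv2.INTER_CUBIC)
    cv2.imwrite('pics/v_%s.png'%name,np.hstack([A,B]))
    H=hsv(I).astype(int)
    for a,c,r,_ in comps((H[...,0]>65)&(H[...,0]<95)&(H[...,1]>120),"scene",(290,170,450,310)):print("green scene",a,c.round(1),cv2.boxPoints(r).round(1).tolist())
    H=hsv(J).astype(int)
    for a,c,r,_ in comps((H[...,0]>60)&(H[...,0]<100)&(H[...,1]>80),"top",(270,160,435,270)):print("green top",a,c.round(1),cv2.boxPoints(r).round(1).tolist())
    guard(I,J)
E
python3 -c "
from v import *
look('1');to([.492,-.074,.25],183.4)
"
```

```text
green scene 537 [362.6 239.1] [[330.3999938964844, 251.3000030517578], [387.3999938964844, 221.0], [392.0, 229.60000610351562], [335.0, 259.8999938964844]]
green top 335 [399.9 207. ] [[395.1000061035156, 177.10000610351562], [400.70001220703125, 176.6999969482422], [404.6000061035156, 236.89999389648438], [399.0, 237.3000030517578]]
scene 113 [345.6 161.3] [[334.0, 144.60000610351562], [336.79998779296875, 142.89999389648438], [357.1000061035156, 176.8000030517578], [354.29998779296875, 178.39999389648438]]
top 188 [320.1 171.8] [[292.70001220703125, 168.39999389648438], [293.3999938964844, 165.0], [346.6000061035156, 175.0], [345.8999938964844, 178.39999389648438]]
edge [0.5674 0.1112 0.1421] err 0.000822927782678399 angle 1.6315622499971738 len 0.07621549143826017
t 33.72 tcp [0.4444 0.2439 0.2506] F [ 1.46  0.64 -0.87] gap 0.797 gf 0.0 q [ 0.28  0.37  1.72 -0.    1.05 -1.28]
xaxis yaw 179.69 z [-0.001 -0.001 -1.   ]
shift mm [ -49.4 -317.6    0.8]
turn deg [-0.05 -0.08 -3.71]
```

View pics/v_1.png

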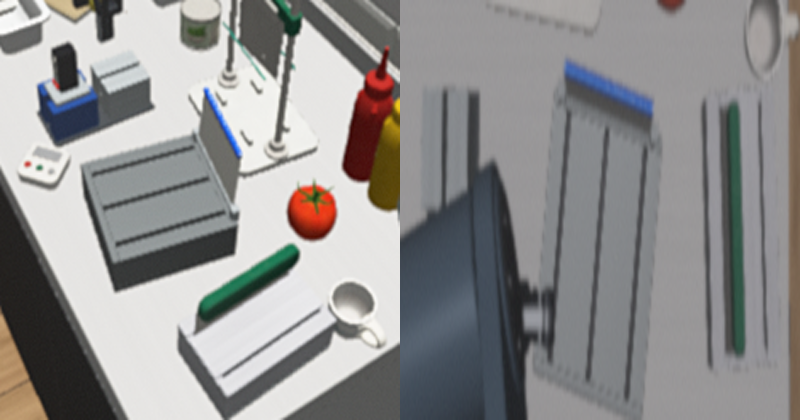

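The gauge is back on its stand at (65,85) in the left panel, the guard is upright, and the scraper is in the rack with its handle at (400,207). Going for the scraper.

Emit:
{"name": "servo_tool", "arguments": {"rows": [[[0, 0, 0, -0.005, -0.032, 0, 0.6], [0, 0, 0, -0.005, -0.032, 0, 0.6], [0, 0, 0, -0.005, -0.032, 0, 0.6], [0, 0, 0, -0.005, -0.032, 0, 0.6], [0, 0, 0, -0.005, -0.032, 0, 0.6], [0, 0, 0, -0.005, -0.032, 0, 0.6], [0, 0, 0, -0.005, -0.032, 0, 0.6], [0, 0, 0, -0.005, -0.032, 0, 0.6]]]}}

```text
t: 34.38
tcp_pos: [0.4854, -0.0087, 0.2502]
tool_rot: [0.0, 1.0, 0.001, 0.0]
force: [0.9, -0.2, 0.1]
finger_gap: 0.806
gripper_force: 0.0
```

Emit:
{"name": "servo_tool", "arguments": {"rows": [[[0, 0, 0, -0.004, -0.03, 0, 0.6], [0, 0, 0, -0.003, -0.031, 0, 0.6], [0, 0, -1.8, 0, 0, 0.03, 0.6], [0, 0, -1.8, 0, 0, 0.03, 0.6], [0, 0, 0, 0, 0, 0, 0.6], [0, 0, 0, 0, 0, 0, 0.6], [0, 0, 0, 0, 0, 0, 0.6]]]}}

```text
t: 34.97
tcp_pos: [0.4928, -0.0683, 0.1909]
tool_rot: [-0.031, 1.0, 0.001, 0.001]
force: [-0.1, -0.8, 0.4]
finger_gap: 0.799
gripper_force: 0.0
```

```bash
python3 -c "
from h import *
to([.490,-.0745,.1],183.4)
"
```

```text
t 34.97 tcp [ 0.4928 -0.0683  0.1909] F [-0.11 -0.81  0.42] gap 0.799 gf 0.0 q [-0.36  0.45  1.81  0.    0.88 -2.  ]
xaxis yaw -176.42 z [ 0.002  0.001 -1.   ]
shift mm [ 3.4 -6.2 90.9]
turn deg [0.07 0.1  0.18]
```

Emit:
{"name": "servo_tool", "arguments": {"rows": [[[0, 0, 0, 0.0034, -0.0062, 0.02, 0.6], [0, 0, 0, 0, 0, 0.03, 0.6], [0, 0, 0, 0, 0, 0.025, 0.6], [0, 0, 0, 0, 0, 0.016, 0.6], [0, 0, 0, 0, 0, 0, 0.2], [0, 0, 0, 0, 0, 0, -0.4], [0, 0, 0, 0, 0, 0, -0.7], [0, 0, 0, 0, 0, 0, -1]]], "squeeze": 40}}

```text
t: 35.63
tcp_pos: [0.4905, -0.075, 0.1009]
tool_rot: [-0.031, 1.0, 0.0, 0.002]
force: [0.8, 4.0, 2.3]
finger_gap: 0.237
gripper_force: 2.8
```

Emit:
{"name": "servo_tool", "arguments": {"rows": [[[0, 0, 0, 0, 0, 0, -1], [0, 0, 0, 0, 0, 0, -1], [0, 0, 0, 0, 0, 0, -1], [0, 0, 0, 0, 0, 0, -1]]]}}

```text
t: 35.97
tcp_pos: [0.4903, -0.074, 0.1012]
tool_rot: [-0.03, 1.0, 0.001, 0.002]
force: [1.7, 4.4, 6.9]
finger_gap: 0.19
gripper_force: 38.5
```

```bash
python3 -c "
from h import *
F(3);to([.490,-.0745,.1],183.4)
"
```

```text
Fmean [0.74 5.22 6.95] sd [0.4  0.37 0.47]
t 36.12 tcp [ 0.4904 -0.074   0.1012] F [0.81 5.3  7.01] gap 0.186 gf 38.5 q [-0.38  0.6   1.88  0.01  0.65 -2.01]
xaxis yaw -176.52 z [ 0.004  0.002 -1.   ]
shift mm [ 0.4 -0.5  1.2]
turn deg [0.12 0.26 0.08]
```

Emit:
{"name": "servo_tool", "arguments": {"rows": [[[0, 0, 0, 0, 0, -0.006, -1], [0, 0, 0, 0, 0, -0.012, -1], [0, 0, 0, 0, 0, -0.02, -1], [0, 0, 0, 0, 0, -0.025, -1], [0, 0, 0, 0, 0, -0.025, -1], [0, 0, 0, 0, 0, -0.02, -1], [0, 0, 0, 0, 0, 0, -1], [0, 0, 0, 0, 0, 0, -1]]]}}

```text
t: 36.78
tcp_pos: [0.4898, -0.0752, 0.2089]
tool_rot: [-0.031, 1.0, -0.0, 0.002]
force: [-1.1, -0.3, -2.3]
finger_gap: 0.176
gripper_force: 39.7
```

```bash
python3 -c "
from v import *
F(3);I=manip.snapshot('scene');cv2.imwrite('pics/k.png',cv2.resize(I[120:320,290:450],None,fx=3,fy=3,interpolation=cv2.INTER_CUBIC))
to(hold(0,-.006,.19),169.42)
"
```

```text
Fmean [-0.14 -0.47 -1.33] sd [0.28 0.33 0.34]
t 36.98 tcp [ 0.4882 -0.0747  0.2061] F [ 0.07 -0.73 -1.44] gap 0.178 gf 39.7 q [-0.38  0.42  1.8   0.    0.92 -2.01]
xaxis yaw -176.43 z [-0.002  0.002 -1.   ]
shift mm [  2.4 198.4  16.6]
turn deg [ 0.14 -0.12 14.15]
```

View pics/k.png

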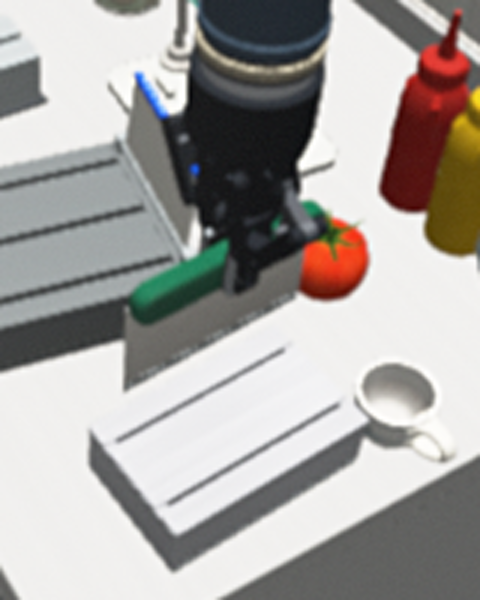

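The blade lies on the far (+y) side of the handle, with its lower edge free above the rack near y = 330–390 px. I'll rotate first, draw back clear of the guard, then go across to the middle slot.

Emit:
{"name": "servo_tool", "arguments": {"rows": [[[0, 0, 4.7, 0, 0, 0, -1], [0, 0, 4.7, 0, 0, 0, -1], [0, 0, 4.75, 0, 0, 0, -1], [0, 0, 0, 0.025, 0, 0, -1], [0, 0, 0, 0.025, 0.01, 0, -1], [0, 0, 0, 0, 0.03, 0, -1], [0, 0, 0, 0, 0.03, 0, -1], [0, 0, 0, 0, 0.03, 0, -1]]]}}

```text
t: 37.65
tcp_pos: [0.4573, 0.0333, 0.2062]
tool_rot: [0.093, 0.996, 0.001, -0.001]
force: [1.3, 0.1, -1.4]
finger_gap: 0.179
gripper_force: 39.8
```

Emit:
{"name": "servo_tool", "arguments": {"rows": [[[0, 0, 0, 0, 0.03, 0, -1], [0, 0, 0, 0, 0.03, 0, -1], [0, 0, 0, 0, 0.02, 0, -1], [0, 0, 0, 0, 0.012, 0, -1], [0, 0, 0, 0, 0, 0, -1], [0, 0, 0, 0, 0, 0, -1], [0, 0, 0, 0, 0, 0, -1]]]}}

```text
t: 38.23
tcp_pos: [0.4747, 0.122, 0.2069]
tool_rot: [0.092, 0.996, 0.0, -0.001]
force: [0.3, -0.3, -1.9]
finger_gap: 0.175
gripper_force: 39.7
```

```bash
python3 -c "
from h import *
F(3);to(hold(0,-.006,.16),169.42)
"
```

```text
Fmean [-0.07  0.24 -1.16] sd [0.38 0.11 0.18]
t 38.38 tcp [0.4749 0.1218 0.2073] F [ 0.41  0.19 -1.14] gap 0.175 gf 39.7 q [ 0.02  0.41  1.81  0.    0.92 -1.36]
xaxis yaw 169.33 z [-0.     0.001 -1.   ]
shift mm [ 1.8  1.  47.3]
turn deg [ 0.07 -0.02 -0.09]
```

Emit:
{"name": "servo_tool", "arguments": {"rows": [[[0, 0, 0, 0.0018, 0.001, 0.02, -1], [0, 0, 0, 0, 0, 0.02, -1], [0, 0, 0, 0, 0, 0.014, -1], [0, 0, 0, 0, 0, 0.006, -1], [0, 0, 0, 0, 0, 0.004, -1], [0, 0, 0, 0, 0, 0.003, -1], [0, 0, 0, 0, 0, 0, -1], [0, 0, 0, 0, 0, 0, -1]]]}}

```text
t: 39.05
tcp_pos: [0.4741, 0.1242, 0.1409]
tool_rot: [0.092, 0.996, 0.001, 0.001]
force: [0.4, -0.3, -0.8]
finger_gap: 0.178
gripper_force: 39.7
```

```bash
python3 -c "
from h import *
F(4);to(hold(0,-.006,.109),169.42)
"
```

```text
Fmean [ 0.02  0.01 -1.09] sd [0.26 0.45 0.09]
t 39.25 tcp [0.474  0.1244 0.1409] F [-0.07  0.62 -0.95] gap 0.177 gf 39.7 q [ 0.03  0.52  1.87  0.    0.75 -1.36]
xaxis yaw 169.43 z [ 0.002  0.002 -1.   ]
shift mm [ 0.4 -1.3 31.9]
turn deg [0.11 0.09 0.01]
```

The blade has entered freely. Lowering in stages.

Emit:
{"name": "servo_tool", "arguments": {"rows": [[[0, 0, 0, 0, -0.0006, 0.006, -1], [0, 0, 0, 0, 0, 0.006, -1], [0, 0, 0, 0, 0, 0.006, -1], [0, 0, 0, 0, 0, 0.005, -1], [0, 0, 0, 0, 0, 0.003, -1], [0, 0, 0, 0, 0, 0, -1], [0, 0, 0, 0, 0, 0, -1]]]}}

```text
t: 39.83
tcp_pos: [0.4733, 0.1238, 0.114]
tool_rot: [0.092, 0.996, 0.001, -0.0]
force: [0.1, -0.4, -0.5]
finger_gap: 0.175
gripper_force: 39.8
```

```bash
python3 -c "
from h import *
F(4);to(hold(0,-.006,.109),169.42)
"
```

```text
Fmean [-0.21  0.05 -1.36] sd [0.19 0.26 0.22]
t 40.03 tcp [0.4737 0.1238 0.1146] F [-0.24 -0.19 -1.55] gap 0.178 gf 39.8 q [ 0.03  0.57  1.89  0.    0.68 -1.36]
xaxis yaw 169.43 z [ 0.001  0.002 -1.   ]
shift mm [ 0.2 -0.6  5.6]
turn deg [0.1  0.05 0.01]
```

Emit:
{"name": "servo_tool", "arguments": {"rows": [[[0, 0, 0, 0, 0, 0.002, -1], [0, 0, 0, 0, 0, 0.002, -1], [0, 0, 0, 0, 0, 0.0015, -1], [0, 0, 0, 0, 0, 0, -1], [0, 0, 0, 0, 0, 0, -1]]]}}

```text
t: 40.45
tcp_pos: [0.475, 0.1238, 0.1097]
tool_rot: [0.092, 0.996, 0.001, 0.002]
force: [0.9, -0.2, 4.1]
finger_gap: 0.182
gripper_force: 40.8
```

```bash
python3 -c "
from h import *
F(4);to(hold(0,-.006,.109),169.42)
"
```

```text
Fmean [ 1.04 -0.1   4.66] sd [0.35 0.87 0.61]
t 40.65 tcp [0.475  0.1238 0.1097] F [1.01 0.54 5.7 ] gap 0.18 gf 40.8 q [ 0.03  0.58  1.89  0.    0.67 -1.36]
xaxis yaw 169.41 z [ 0.004  0.002 -1.   ]
shift mm [ 1.5 -0.9  0.7]
turn deg [ 0.14  0.21 -0.01]
```

Bottomed at TCP z = 0.1097 m, which fits fully home. Releasing and withdrawing.

Emit:
{"name": "servo_tool", "arguments": {"rows": [[[0, 0, 0, 0, 0, 0, -0.5], [0, 0, 0, 0, 0, 0, -0.3], [0, 0, 0, 0, 0, 0, 0], [0, 0, 0, 0, 0, 0, 0.2], [0, 0, 0, 0, 0, 0, 0.2], [0, 0, 0, 0, 0, -0.02, 0.2], [0, 0, 0, 0, 0, -0.03, 0.2], [0, 0, 0, 0, 0, -0.04, 0.2]]]}}

```text
t: 41.32
tcp_pos: [0.4713, 0.1235, 0.1976]
tool_rot: [0.092, 0.996, 0.0, -0.003]
force: [1.7, 0.8, -0.6]
finger_gap: 0.596
gripper_force: 0.0
```

Emit:
{"name": "servo_tool", "arguments": {"rows": [[[0, 0, 0, 0, 0, -0.04, 0.2], [0, 0, 0, 0, 0, -0.04, 0.2], [0, 0, 0, 0, -0.04, 0, 0.2], [0, 0, 0, 0, -0.04, 0, 0.2], [0, 0, 0, 0, -0.04, 0, 0.2], [0, 0, 0, 0, -0.04, 0, 0.2], [0, 0, 0, 0, -0.04, 0, 0.2], [0, 0, 0, 0, -0.04, 0, 0.2]]]}}

```text
t: 41.98
tcp_pos: [0.4284, -0.1138, 0.2785]
tool_rot: [0.092, 0.996, 0.001, 0.0]
force: [0.9, 0.2, 0.1]
finger_gap: 0.604
gripper_force: 0.0
```

Emit:
{"name": "servo_tool", "arguments": {"rows": [[[0, 0, 0, 0, -0.04, 0, 0.2], [0, 0, 0, 0, -0.03, 0, 0.2], [0, 0, 0, 0, 0, 0, 0.2], [0, 0, 0, 0, 0, 0, 0.2]]]}}

```text
t: 42.32
tcp_pos: [0.416, -0.1825, 0.2781]
tool_rot: [0.094, 0.996, 0.001, -0.0]
force: [-0.5, 0.5, -0.4]
finger_gap: 0.6
gripper_force: 0.0
```

```bash
python3 -c "
from v import *
look('2');to([.5,-.2,.25])
for nm in('scene','top'):
  print(nm,[proj(nm,hold(s,-.006,z)).round(1).tolist() for s,z in((-.075,.107),(.075,.107),(0,.122),(0,.107))])
"
```

```text
green scene 263 [315.6 181.7] [[288.8999938964844, 181.0], [338.79998779296875, 174.1999969482422], [339.8999938964844, 182.60000610351562], [290.1000061035156, 189.39999389648438]]
green top 340 [319.5 213.4] [[311.0, 242.8000030517578], [322.3999938964844, 182.6999969482422], [327.8999938964844, 183.6999969482422], [316.6000061035156, 243.89999389648438]]
scene 91 [344.  158.8] [[333.6000061035156, 145.5], [336.29998779296875, 143.8000030517578], [354.1000061035156, 171.6999969482422], [351.3999938964844, 173.39999389648438]]
top 189 [320.  171.8] [[292.70001220703125, 168.39999389648438], [293.3999938964844, 164.89999389648438], [346.6000061035156, 175.0], [345.8999938964844, 178.39999389648438]]
edge [0.5651 0.1122 0.1499] err 0.002444551988663213 angle 1.5964172497473654 len 0.0839374048468939
t 42.42 tcp [ 0.4161 -0.1804  0.278 ] F [ 0.53  0.57 -0.99] gap 0.597 gf 0.0 q [-0.66  0.26  1.81  0.    1.08 -2.04]
xaxis yaw 169.42 z [-0.     0.003 -1.   ]
shift mm [-86.1  -4.   28. ]
scene [[276.2, 190.1], [337.7, 175.8], [307.5, 178.1], [307.5, 182.8]]
top [[308.9, 245.2], [321.0, 182.1], [314.8, 213.4], [314.9, 213.5]]
```

View pics/v_2.png

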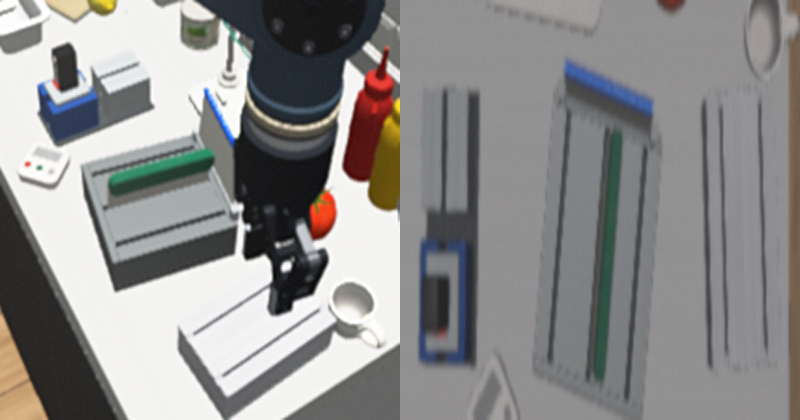

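```bash
python3 -c "
from h import *
for nm,u,v in(('mid',(315.6,181.7),(319.5,213.4)),('near',(289.5,185.2),(313.8,243.3)),('far',(339.3,178.4),(325.2,183.2))):
  p,e=tri(u,v);q=p[:2]-Cen;print(nm,p.round(4),round(e,4),'s,n',(q@d).round(4),(q@n).round(4))
to([.5,-.2,.25])
"
```

```text
mid [0.4792 0.1092 0.1197] 0.0131 s,n 0.0083 -0.0187
near [0.4144 0.1201 0.1307] 0.02 s,n -0.0574 -0.0199
far [0.5447 0.0993 0.1079] 0.0009 s,n 0.0745 -0.0164
t 42.42 tcp [ 0.4161 -0.1804  0.278 ] F [ 0.53  0.57 -0.99] gap 0.597 gf 0.0 q [-0.66  0.26  1.81  0.    1.08 -2.04]
xaxis yaw 169.42 z [-0.     0.003 -1.   ]
shift mm [-86.1  -4.   28. ]
```

```bash
python3 -c "
from h import *
H=hsv(cv2.imread('pics/s_2.png')).astype(int)
c=comps((H[...,0]>65)&(H[...,0]<95)&(H[...,1]>120),'scene',(240,160,352,215))
for a,ce,r,_ in c:
  b=cv2.boxPoints(r);b=b[b[:,0].argsort()];print(a,ce.round(1),b.round(1).tolist())
  for nm,u,v in(('mid',ce,(319.5,213.4)),('near',b[:2].mean(0),(313.8,243.3)),('far',b[2:].mean(0),(325.2,183.2))):
    p,e=tri(u,v);q=p[:2]-Cen;print(nm,p.round(4),round(e,4),'s,n',(q@d).round(4),(q@n).round(4))
"
```

```text
311 [310.8 182.8] [[278.70001220703125, 183.6999969482422], [280.0, 192.1999969482422], [338.70001220703125, 174.10000610351562], [340.0, 182.5]]
mid [0.4745 0.112  0.1161] 0.0021 s,n 0.0032 -0.0168
near [0.4041 0.1258 0.1214] 0.0023 s,n -0.0686 -0.0162
far [0.5448 0.0992 0.1082] 0.001 s,n 0.0746 -0.0164
```

The scraper is in the middle slot, leaning within its play. But the measured near end looks a little high (0.121 vs 0.108 m), so I'll press gently on the handle with closed fingers to confirm it is fully home.

Emit:
{"name": "servo_tool", "arguments": {"rows": [[[0, 0, 0, 0, 0.036, 0, -1], [0, 0, 0, 0, 0.04, 0, -1], [0, 0, 0, 0, 0.04, 0, -1], [0, 0, 0, 0, 0.04, 0, -1], [0, 0, 0, 0, 0.04, 0, -1], [0, 0, 0, 0, 0.04, 0, -1], [0, 0, 0, 0, 0.04, 0, -1], [0, 0, 0, 0, 0, 0, -1]]], "squeeze": 40}}

```text
t: 43.08
tcp_pos: [0.4665, 0.098, 0.279]
tool_rot: [0.087, 0.996, 0.003, 0.0]
force: [0.4, -1.0, -0.2]
finger_gap: -0.0
gripper_force: 0.0
```

Emit:
{"name": "servo_tool", "arguments": {"rows": [[[0, 0, 0, 0, 0, 0, -1], [0, 0, 0, 0, 0, 0, -1]]]}}

```text
t: 43.25
tcp_pos: [0.4662, 0.0913, 0.2786]
tool_rot: [0.09, 0.996, 0.001, -0.0]
force: [-0.8, -0.7, 0.2]
finger_gap: -0.001
gripper_force: 0.0
```

```bash
python3 -c "
from h import *
to(hold(-.05,-.0155,.15),169.42)
"
```

```text
t 43.25 tcp [0.4662 0.0913 0.2786] F [-0.76 -0.7   0.16] gap -0.001 gf 0.0 q [-0.04  0.29  1.76  0.    1.09 -1.43]
xaxis yaw 169.62 z [-0.     0.001 -1.   ]
shift mm [ 48.6  23.2 128.7]
turn deg [ 0.06 -0.04  0.2 ]
```

Emit:
{"name": "servo_tool", "arguments": {"rows": [[[0, 0, 0, 0.0243, 0.0116, 0, -1], [0, 0, 0, 0.0243, 0.0116, 0.02, -1], [0, 0, 0, 0, 0, 0.035, -1], [0, 0, 0, 0, 0, 0.035, -1], [0, 0, 0, 0, 0, 0.025, -1], [0, 0, 0, 0, 0, 0.01, -1], [0, 0, 0, 0, 0, 0, -1], [0, 0, 0, 0, 0, 0, -1]]]}}

```text
t: 43.92
tcp_pos: [0.4234, 0.121, 0.1536]
tool_rot: [0.093, 0.996, 0.001, -0.001]
force: [0.6, 0.2, -0.1]
finger_gap: 0.003
gripper_force: 0.0
```

Emit:
{"name": "servo_tool", "arguments": {"rows": [[[0, 0, 0, 0, 0, 0.003, -1], [0, 0, 0, 0, 0, 0.003, -1], [0, 0, 0, 0, 0, 0.002, -1], [0, 0, 0, 0, 0, 0, -1], [0, 0, 0, 0, 0, 0, -1]]]}}

```text
t: 44.33
tcp_pos: [0.4238, 0.122, 0.1462]
tool_rot: [0.092, 0.996, 0.001, 0.001]
force: [-0.2, -0.1, 0.1]
finger_gap: 0.001
gripper_force: 0.0
```

```bash
python3 -c "
from h import *
F(4);to(hold(-.05,-.0155,.141),169.42)
"
```

```text
Fmean [-0.13  0.02  0.22] sd [0.63 0.51 0.44]
t 44.53 tcp [0.4238 0.1221 0.146 ] F [ 0.75 -0.36 -0.5 ] gap 0.003 gf 0.0 q [ 0.03  0.47  1.98  0.    0.69 -1.36]
xaxis yaw 169.44 z [ 0.001  0.002 -1.   ]
shift mm [1.4 0.7 5. ]
turn deg [0.1  0.04 0.02]
```

Emit:
{"name": "servo_tool", "arguments": {"rows": [[[0, 0, 0, 0, 0, 0.0015, -1], [0, 0, 0, 0, 0, 0.0015, -1], [0, 0, 0, 0, 0, 0, -1], [0, 0, 0, 0, 0, 0, -1]]]}}

```text
t: 44.87
tcp_pos: [0.4236, 0.1221, 0.1427]
tool_rot: [0.092, 0.996, 0.001, -0.0]
force: [0.1, 0.6, 0.1]
finger_gap: 0.001
gripper_force: 0.0
```

Emit:
{"name": "servo_tool", "arguments": {"rows": [[[0, 0, 0, 0, 0, 0.001, -1], [0, 0, 0, 0, 0, 0.001, -1], [0, 0, 0, 0, 0, 0, -1], [0, 0, 0, 0, 0, 0, -1]]]}}

```text
t: 45.2
tcp_pos: [0.4237, 0.122, 0.1408]
tool_rot: [0.092, 0.996, 0.001, 0.0]
force: [0.4, -0.3, -1.4]
finger_gap: 0.002
gripper_force: 0.0
```

```bash
python3 -c "
from h import *
F(4);to(hold(-.05,-.0155,.141),169.42)
"
```

```text
Fmean [ 0.42  0.22 -0.03] sd [0.57 0.32 0.38]
t 45.4 tcp [0.4238 0.122  0.1409] F [ 1.24  0.59 -0.54] gap -0.005 gf 0.0 q [ 0.02  0.48  1.99  0.    0.67 -1.36]
xaxis yaw 169.43 z [ 0.001  0.002 -1.   ]
shift mm [ 1.4  0.8 -0.1]
turn deg [0.1  0.02 0.01]
```

There is no contact with the fingertip at 0.122 m, so the handle is down at home height. Withdrawing, with a last check before hand-in.

Emit:
{"name": "servo_tool", "arguments": {"rows": [[[0, 0, 0, 0, 0, -0.03, -1], [0, 0, 0, 0, 0, -0.04, -1], [0, 0, 0, 0, 0, -0.04, -1], [0, 0, 0, 0, -0.04, 0, -1], [0, 0, 0, 0, -0.04, 0, -1], [0, 0, 0, 0, -0.04, 0, -1], [0, 0, 0, 0, -0.04, 0, -1], [0, 0, 0, 0, -0.04, 0, -1]]]}}

```text
t: 46.07
tcp_pos: [0.3862, -0.0761, 0.2509]
tool_rot: [0.092, 0.996, 0.001, 0.001]
force: [0.7, -0.9, -1.5]
finger_gap: 0.004
gripper_force: 0.0
```

Emit:
{"name": "servo_tool", "arguments": {"rows": [[[0, 0, 0, 0, -0.03, 0, -1], [0, 0, 0, 0, 0, 0, -1], [0, 0, 0, 0, 0, 0, -1], [0, 0, 0, 0, 0, 0, -1]]]}}

```text
t: 46.4
tcp_pos: [0.3811, -0.1038, 0.2504]
tool_rot: [0.093, 0.996, 0.001, -0.0]
force: [0.0, 0.4, 0.1]
finger_gap: -0.002
gripper_force: 0.0
```

```bash
python3 -c "
from v import *
look('3')
I=cv2.imread('pics/s_3.png')
for a,c,r,_ in comps(hsv(I)[...,2]<50,'scene',(235,110,275,150)):print('gauge',a,c.round(1))
"
```

```text
green scene 103 [299.5 185.3] [[289.1000061035156, 184.39999389648438], [308.5, 180.5], [309.6000061035156, 185.89999389648438], [290.20001220703125, 189.8000030517578]]
green top 343 [319.5 213.4] [[311.1000061035156, 242.8000030517578], [322.3999938964844, 182.6999969482422], [328.0, 183.8000030517578], [316.6000061035156, 243.89999389648438]]
scene 20 [353.6 174.8] [[352.0, 171.0], [355.0, 171.0], [355.0, 178.0], [352.0, 178.0]]
top 186 [319.9 171.7] [[292.70001220703125, 168.39999389648438], [293.3999938964844, 164.89999389648438], [346.6000061035156, 174.89999389648438], [345.8999938964844, 178.39999389648438]]
edge [0.5805 0.1071 0.0967] err 0.01849959074179372 angle 2.1061868477569714 len 0.035723765556429116
gauge 153 [254.2 135.4]
```

View pics/v_3.png

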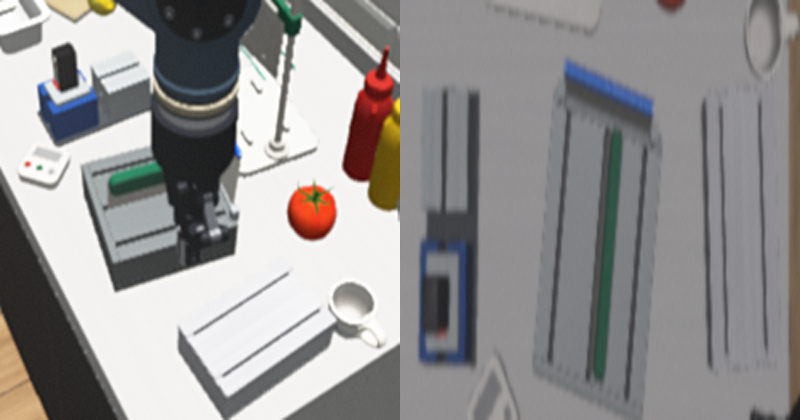

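The gauge is on its stand, the guard's trim is unchanged in the top view (319.9,171.7), and the scraper is in the middle slot (319.5,213.4). The arm is clear, so I'm handing in.

```bash
python3 -c "
from station import manip
print(manip.sign_off())"
```

```text
the job is handed in; nothing more can be done
None
```

The job is handed in, result not shown: guard upright, gauge checked in the groove and all three slots (left shallow) and back on its stand, and the one scraper present fully down in the middle slot.

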